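# Hold the packed jar row against the sprung stop

## Task

Pack the clamping tray: set the wide amber jar down in it, standing, next to the sprung stop, then the slim amber jar behind it, and behind that the wooden end block, upright; do not drop the jars. Then press the end block along the tray so that the whole row is tight against the stop and the stop's pointer sits about midway between the two black marks on the ledge, without ramming the stop to the end of its travel. Finish while still holding that push steady with the gripper, so that I can screw the block down; leave the other things on the bench where they are.

Things in the scene. Friction and masses are not known exactly. Their poses are not given: they have to be found in the camera images.
- tray: Fixed aluminium open-topped tray, 92 mm (its x) by 264 mm (its y) outside. Origin: centre of the channel on the bench, z up. Floor 6 mm thick (its top at z = 6 mm); all four walls end at z = 30 mm. The inside runs from x = -32 to +32 mm and y = -125 to +125 mm. The row of jars lies along y; the sprung stop is at the +y end, so the press goes towards +y. The wall on the +x side is a 14 mm wide ledge with two black lines across it at y = 77 and y = 93 mm.
- stop (a joint): Sprung stop: upright steel plate 58 mm wide, 10 mm thick, z = 7 to 59 mm, sliding along tray +y. Value 0 m at rest, grows as pushed in, end of travel 0.042. Spring force 500 N/m times the value, no preload: 10 N at 0.020. Its steel pointer (3 mm fin, z = 32 to 46 mm) sticks out over the ledge to x = 48 mm: at tray y = 65 mm at rest, midway between the two black lines at 0.020.
- stop_rest (a point): Fixed point: where the stop's jar-facing side is at rest, on the tray floor, in mid channel (tray x = 0, y = 60, z = 6 mm).
- wide_jar: Wide amber glass jar with ribbed white lid, standing: 56 mm diameter straight from the foot to 72 mm up, lid 48 mm diameter, 92 mm high in all, about 0.19 kg. Origin: centre of its underside, z up.
- slim_jar: Slim amber glass jar with ribbed white lid, standing: 48 mm diameter straight from the foot to 80 mm up, lid 34 mm diameter, 104 mm high in all, about 0.16 kg. Origin: centre of its underside, z up.
- end_block: Wooden end block with two brass screws in its top, 56 mm (its x) by 40 mm (its y) by 70 mm high, about 0.12 kg. Origin: centre of its underside, z up. In the tray its 56 mm side goes across the channel (its x along the tray's x).
- sport_cap: Loose white sport cap, 38 mm diameter, 34 mm high; not part of the job. Origin: centre of its underside.
- feeler_gauge: Loose steel feeler gauge, 100 mm long, 8 mm thick, with two leaves fanned out; not part of the job. Origin: centre of its underside.
- grip_disc: Loose orange silicone disc, 84 mm diameter, 6 mm thick; not part of the job. Origin: centre of its underside.
- screwdriver: Loose grey-handled screwdriver lying down, 190 mm long, for the person; not part of the job. Origin: centre of its underside.
Not all that is in view belongs to the job. Leave any blue or red look-alike of the wide_jar alone.

How it is judged:
By the outcome, as a careful person would: the job done as asked, in the order asked, and still so for the second after the job is handed in, while the arm keeps its last pose, push and grip.
It also fails if it takes over 70 s, if anything falls off the work surface, if the arm or the gripper's body presses on something with over 40 N, if the wrist force passes 120 N, or if a joint passes its speed limit or range.

## Robot

A 7-joint arm with a two-finger parallel gripper is mounted at the origin on the work surface. World frame = base frame: x ahead of the robot, y to its left, z up, the work surface at z = 0. Lengths are in m, angles in rad, forces in N, time in s.
With the tool pointing down it reaches from about 0.425 to 0.875 m from the base axis. Payload 4.7 kg.
Tool frame: the origin (TCP) lies midway between the tips of the shut fingers; the grasp point (between the pads) lies 19 mm behind it; x points along the fingers, y is the direction in which the jaws open and shut, and the axes are right-handed (so a half turn about x gives the same grasp; the last joint's range is limited). The gripper opens to 87 mm and grips with 3 to 60 N. Pads are 19 mm wide; open, the fingers measure 117 mm over their backs; the gripper's body (75 mm by 190 mm) begins 51 mm behind the grasp point.
Start: joints at [-1.31, 0.321, -0.07, 1.45, 0.023, 1.371, -0.057], TCP at [0.159, 0.63, 0.223] pointing down, gripper open.
Joint ranges: [-2.86, 2.86], [-0.3, 2.09], [-1.38, 1.24], [0.06, 2.45], [-1.56, 4.7], [0.09, 2.05], [-2.69, 2.69]. Speed limits (rad/s): [2.57, 2.57, 3.14, 3.14, 3.14, 3.14, 3.14].

## Interface

Orientations are given as a 3x3 rotation matrix whose columns are the frame's x, y, z axes.
In Python, from workcell import r gives the robot as it stands.
- The arm moves only by the shell command python3 -m handwheel 'ROWS' [OPENING] [FORCE]. ROWS is a JSON object of lists of equal length, an entry for each row: "xyz": the shift along the tool's x, y, z in m, a list of three; "yaw": the turn about the tool's x in rad. In form: {"xyz": [[dx, dy, dz], ...], "yaw": [yaw, ...]}. A call has 1 to 5 rows; each row is the pose to reach, as a shift and turn from the pose commanded when the call began, along the tool's axes at that moment; what a row does not reach only later rows make up. A row lasts 1/8 s, in which the tool goes at most 62.5 mm and 10.7 degrees, less where a joint would pass 70% of its speed; a pose out of reach is approached as far as the arm can. A call with a gripper value outside its range is refused whole. OPENING is the opening, from 0 (shut) to 1 (fully open), set as the call begins (- or left out, the last holds). The fingers move at their own pace and stop on an object; FORCE is the grip in N (left out, the last holds). Time passes only in rows, so rows that repeat a pose let the fingers close. It gives the time, the measured TCP pose, the force and the opening at its end, in the units of the state.
- r.observe(): the state, without advancing time (a new reading comes with each control period).
- r.grab_frame(name): name is "scene" or "top"; returns a dict with "img" (480x640x3 uint8, red, green, blue), "depth" (480x640 float32, m along the optical axis (not along the pixel's ray), 0 where there is no reading), "vertical_fov" (degrees; the focal length in pixels is half the picture's height over the tangent of half this angle, whatever the lens; pixels are square), "cx", "cy" (the principal point, pixels), "R" (3x3) and "t" (3): a world point X has camera coordinates R X + t. Camera axes: x right, y down, z forward; pixel columns grow to the right and rows downward; lengths in m; the calibration is good to about 2 mm. A picture is of the moment at which its call begins.
- r.job_done(): hands the job in, once; it reports no verdict.
The state is a dict: "t": time; "joint_pos": joint angles; "joint_vel": joint speeds; "joint_efforts": joint torques, N m; "ee_pos": TCP position; "ee_rot": TCP orientation; "ft_force": force on the tool from outside, world axes, zero at the start; "ft_torque": the same for the moment, N m; "grip_width": opening from 0.0 (shut) to 1.0 (fully open).
Only numpy, scipy, OpenCV 4.12 (cv2) and the standard library are available. Lean on these libraries where they do the work, as an engineer would, in place of code of your own. Each camera call takes 0.05 s, during which the arm holds its last target.

## Working session

There is one attempt and no reset: what is moved stays moved. The work goes in short steps, Python scripts to look and compute and a shell command to move; the robot and the scene stay as the last step left them, time stands still between calls to the robot, and variables do not carry over. Pictures are saved under pics/ and viewed, and the job is handed in when it is done.

```bash
ls; mkdir -p pics; cat > h.py <<'E'
import numpy as np,cv2,pickle
from workcell import r
def grab(n,tag):
    f=r.grab_frame(n); pickle.dump(f,open(f'pics/{tag}.pkl','wb')); cv2.imwrite(f'pics/{tag}.png',f['img'][:,:,::-1]); return f
def load(tag): return pickle.load(open(f'pics/{tag}.pkl','rb'))
def fl(f): return f['img'].shape[0]/2/np.tan(np.radians(f['vertical_fov'])/2)
def ray(f,u,v):
    k=fl(f); d=np.array([(u-f['cx'])/k,(v-f['cy'])/k,1.]); R=np.array(f['R']);t=np.array(f['t'])
    return -R.T@t, R.T@d
def atz(f,u,v,z):
    o,d=ray(f,u,v); return o+d*(z-o[2])/d[2]
def dep(f,u,v):
    o,d=ray(f,u,v); return o+d*f['depth'][int(round(v)),int(round(u))]
def tri(f1,p1,f2,p2):
    o1,d1=ray(f1,*p1);o2,d2=ray(f2,*p2);A=np.stack([d1,-d2],1);s=np.linalg.lstsq(A,o2-o1,rcond=None)[0]
    a=o1+s[0]*d1;b=o2+s[1]*d2; return (a+b)/2,np.linalg.norm(a-b)
def proj(f,X):
    c=np.array(f['R'])@X+np.array(f['t']);k=fl(f);return c[:2]/c[2]*k+[f['cx'],f['cy']]
def crop(tag,x0,y0,x1,y1,s,out):
    im=cv2.imread(f'pics/{tag}.png')[y0:y1,x0:x1]; cv2.imwrite(f'pics/{out}.png',cv2.resize(im,None,fx=s,fy=s,interpolation=cv2.INTER_CUBIC))
E
python3 - <<'E'
from h import *
np.set_printoptions(precision=4,suppress=True)
for n in('scene','top'):
    f=grab(n,n+'0'); print(n,f['vertical_fov'],f['cx'],f['cy'],f['R'],f['t'], (f['depth']>0).mean())
print(r.observe())
E
```

```text
pics
scene 57.2949783247511 324.3298381147172 244.6435083876596 [[-0.4647  0.8854 -0.0091]
 [ 0.7309  0.3777 -0.5684]
 [-0.4999 -0.2708 -0.8227]] [ 0.2156 -0.3357  1.1674] 0.99611328125
top 55.778763724882985 319.0670801370046 236.8298641855226 [[ 0.089  -0.996  -0.0012]
 [-0.9646 -0.0859 -0.2495]
 [ 0.2484  0.0233 -0.9684]] [-0.021   0.4956  0.7624] 0.9962174479166667
{'t': 0.1, 'joint_pos': array([-1.3099,  0.3218, -0.0701,  1.4515,  0.0226,  1.3708, -0.0569]), 'joint_vel': array([-0.0005, -0.0008, -0.0019, -0.0034,  0.0009,  0.0002, -0.0026]), 'joint_efforts': array([ -0.0002, -49.2571,  -0.4058, -31.3402,  -0.0641,   0.0394,
         0.0001]), 'ee_pos': array([0.1587, 0.6298, 0.2216]), 'ee_rot': array([[-0.0003,  0.2443,  0.9697],
       [-0.0017,  0.9697, -0.2443],
       [-1.    , -0.0018,  0.0001]]), 'ft_force': array([0.4869, 0.3353, 0.0485]), 'ft_torque': array([0.0116, 0.0121, 0.0135]), 'grip_width': 1.0004961640795027}
```

View pics/scene0.png

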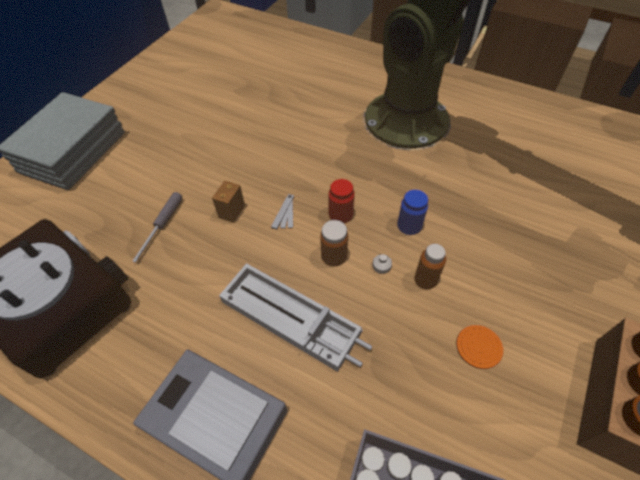

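View pics/top0.png

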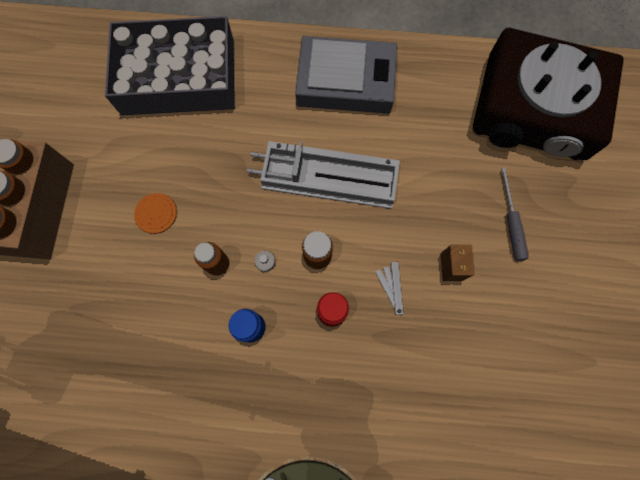

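Candidates for the wide amber jar:
- White-lid amber jar: scene (334,243), top (317,250).
- Red look-alike: scene (341,200).
- Blue look-alike: scene (412,212).
- Slim amber jar: scene (431,265), top (208,256).
- Amber jars in the box at the right edge.

By the description I choose (334,243) as the wide jar, (431,265) as the slim jar and (229,201) as the end block. I'll check these in close crops.

```bash
python3 - <<'E'
from h import *
crop('top0',170,220,350,350,4.4,'c_jars_top')
crop('top0',240,130,410,220,4.6,'c_tray_top')
crop('scene0',300,170,470,300,4.6,'c_jars_sc')
crop('scene0',210,170,380,380,2.8,'c_tray_sc')
crop('top0',370,220,530,330,4.8,'c_blk_top')
E
```

```text
(no output)
```

View pics/c_jars_top.png

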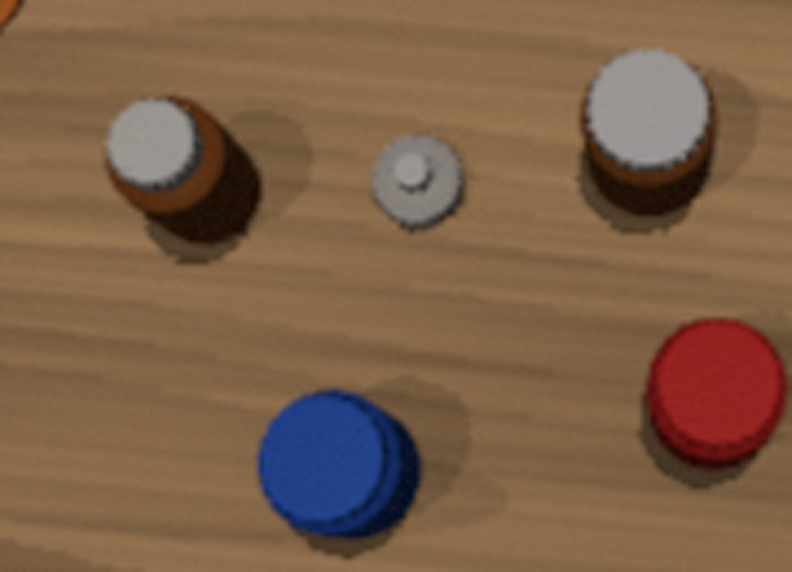

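View pics/c_tray_top.png

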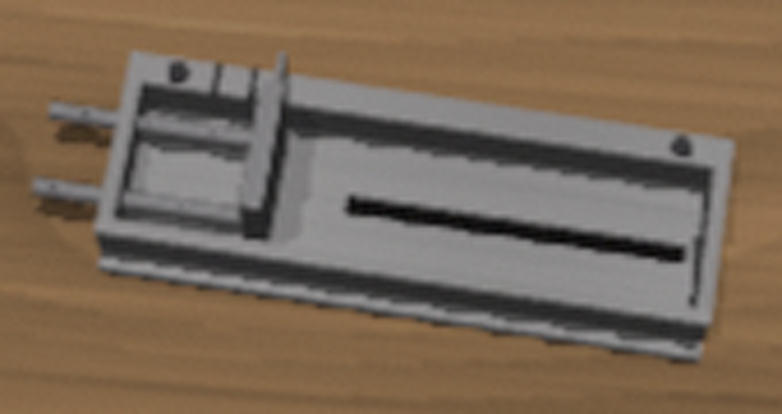

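View pics/c_jars_sc.png

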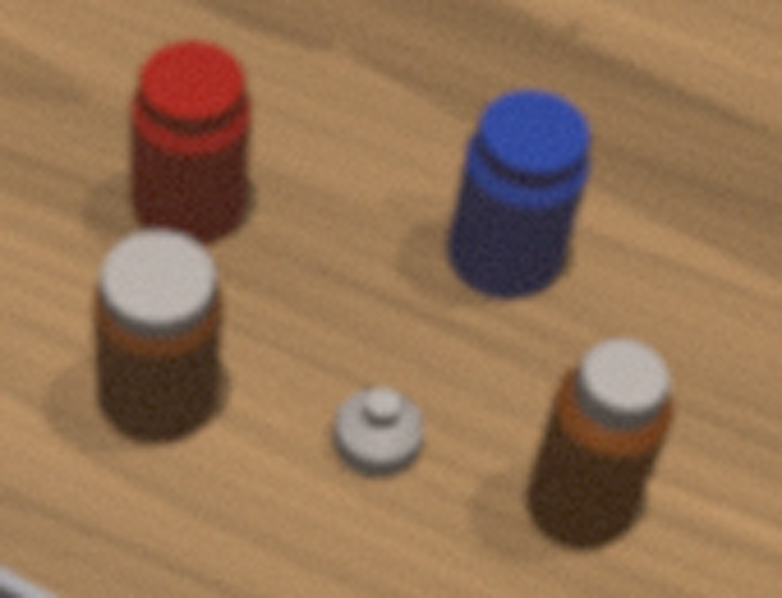

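View pics/c_tray_sc.png

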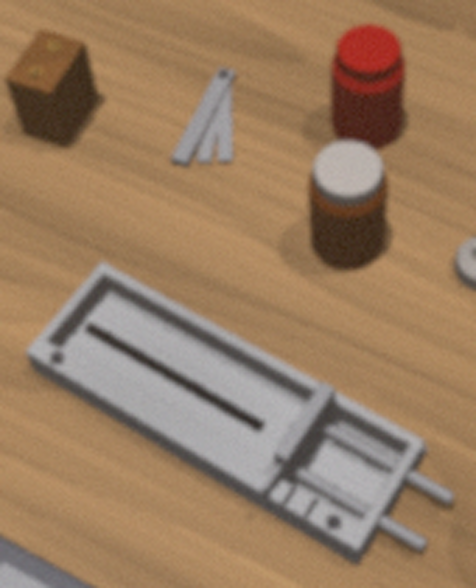

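View pics/c_blk_top.png

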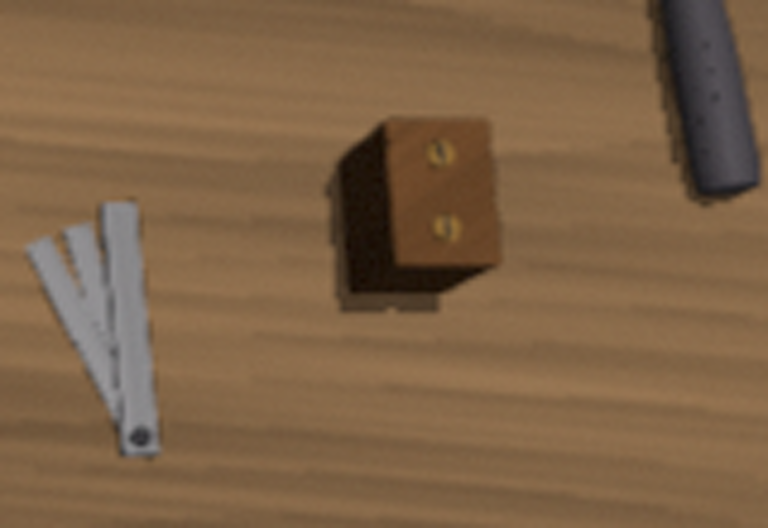

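```bash
python3 - <<'E'
from h import *
np.set_printoptions(precision=4,suppress=True)
T=load('top0');S=load('scene0')
ct=lambda p,x,y,s:(p[0]/s+x-.5+.5/s,p[1]/s+y-.5+.5/s)
def go(n,pt,ps):
    X,e=tri(T,pt,S,ps);print(n,X,'err',round(e,4),'depthT',dep(T,*pt),'depthS',dep(S,*ps))
    return X
go('wide',ct((649,108),170,220,4.4),ct((159,277),300,170,4.6))
go('slim',ct((152,142),170,220,4.4),ct((624,377),300,170,4.6))
go('scr1',ct((440,153),370,220,4.8),ct((38,70),210,170,2.8))
go('scr2',ct((447,229),370,220,4.8),ct((55,44),210,170,2.8))
c=[(388,119),(490,121),(500,265),(396,265)]
C=np.array([atz(T,*ct(p,370,220,4.8),.07) for p in c]);print('blk corners',C,C.mean(0), [np.linalg.norm(C[i]-C[(i+1)%4]) for i in range(4)])
tc=[(135,53),(733,140),(710,322),(100,235)];sc=[(357,547),(30,352),(103,264),(424,443)]
X=np.array([go('tray',ct(a,240,130,4.6),ct(b,210,170,2.8)) for a,b in zip(tc,sc)])
C=np.array([atz(T,*ct(p,240,130,4.6),.03) for p in tc]);print(C,C.mean(0),[np.linalg.norm(C[i]-C[(i+1)%4]) for i in range(4)])
C=np.array([atz(S,*ct(p,210,170,2.8),.03) for p in sc]);print(C,C.mean(0),[np.linalg.norm(C[i]-C[(i+1)%4]) for i in range(4)])
E
```

```text
wide [0.4749 0.0262 0.0883] err 0.0034 depthT [0.475  0.0246 0.0904] depthS [0.4756 0.0285 0.0902]
slim [0.4416 0.2178 0.0997] err 0.0021 depthT [0.4405 0.2149 0.1065] depthS [0.4433 0.2189 0.1026]
scr1 [ 0.4881 -0.2303  0.0707] err 0.0046 depthT [ 0.489  -0.2323  0.0715] depthS [ 0.4862 -0.2294  0.0684]
scr2 [ 0.4599 -0.2339  0.0701] err 0.0037 depthT [ 0.4605 -0.2353  0.0711] depthS [ 0.459  -0.2325  0.0691]
blk corners [[ 0.5007 -0.2133  0.07  ]
 [ 0.5033 -0.2512  0.07  ]
 [ 0.449  -0.2552  0.07  ]
 [ 0.4456 -0.2171  0.07  ]] [ 0.4746 -0.2342  0.07  ] [np.float64(0.03807213473714949), np.float64(0.054425662018664236), np.float64(0.03821882111381138), np.float64(0.05520019074914329)]
tray [0.6921 0.1432 0.0291] err 0.0034 depthT [0.6921 0.1414 0.0305] depthS [0.6911 0.1446 0.0279]
tray [ 0.6737 -0.1173  0.0283] err 0.006 depthT [ 0.6736 -0.1195  0.0317] depthS [ 0.6729 -0.1142  0.0283]
tray [ 0.5907 -0.112   0.0273] err 0.0048 depthT [ 0.5916 -0.1142  0.0279] depthS [ 0.5906 -0.1091  0.0283]
tray [0.6085 0.1495 0.0239] err 0.0044 depthT [0.611  0.1483 0.0195] depthS [0.6098 0.1522 0.0289]
[[ 0.6923  0.1415  0.03  ]
 [ 0.6744 -0.1198  0.03  ]
 [ 0.5909 -0.1139  0.03  ]
 [ 0.607   0.1465  0.03  ]] [0.6411 0.0136 0.03  ] [np.float64(0.26185780457064634), np.float64(0.08372097346374992), np.float64(0.26083241688630526), np.float64(0.08548273898468366)]
[[ 0.6918  0.1449  0.03  ]
 [ 0.6735 -0.1134  0.03  ]
 [ 0.5913 -0.1083  0.03  ]
 [ 0.6103  0.1524  0.03  ]] [0.6417 0.0189 0.03  ] [np.float64(0.2589074586911127), np.float64(0.08227734423818217), np.float64(0.2614063092841669), np.float64(0.08183156551547895)]
```

```bash
cat >> h.py <<'E'
def plan(X,ang=None,z=None):
    o=r.observe();R=o['ee_rot'];d=R.T@(np.array(X,float)-o['ee_pos'])
    cur=np.arctan2(R[1,1],R[0,1]); y=None
    if ang is not None: y=-(ang-cur); y=(y+np.pi/2)%np.pi-np.pi/2
    print('tool d',np.round(d,4),'yaw',None if y is None else round(y,4),'dist',round(np.linalg.norm(d),3),'t',o['t'])
E
python3 - <<'E'
from h import *
plan((.42,.38,.22),.72); plan((.475,.027,.22),-.0)
E
```

```text
tool d [ 0.0019 -0.1784  0.3144] yaw 0.604 dist 0.361 t 0.1
tool d [ 0.0025 -0.5073  0.4539] yaw 1.324 dist 0.681 t 0.1
```

```bash
python3 -m handwheel '{"xyz":[[0,-0.03,0.05],[0,-0.06,0.105],[0,-0.09,0.16],[0,-0.12,0.21],[0,-0.15,0.262]],"yaw":[0.1,0.22,0.34,0.46,0.6]}'; python3 -m handwheel '{"xyz":[[0,-0.06,0.0],[0,-0.12,0.0],[0,-0.17,0]],"yaw":[0.12,0.25,0.35]}'
python3 - <<'E'
from h import *
plan((.475,.027,.22),-.0)
E
```

```text
t: 0.72
ee_pos: [0.3772, 0.4192, 0.2223]
ee_rot: [[-0.0, 0.752, 0.659], [-0.0, 0.659, -0.752], [-1.0, -0.0, -0.0]]
ft_force: [1.1, 0.3, -0.1]
grip_width: 1.0
t: 1.1
ee_pos: [0.2473, 0.3065, 0.2219]
ee_rot: [[-0.001, 0.932, 0.362], [-0.001, 0.362, -0.932], [-1.0, -0.001, 0.001]]
ft_force: [-0.2, 1.1, 0.9]
grip_width: 1.0
tool d [0.002  0.1111 0.343 ] yaw 0.3702 dist 0.361 t 1.1
```

```bash
python3 -m handwheel '{"xyz":[[0,0.03,0.05],[0,0.055,0.10],[0,0.08,0.155],[0,0.1,0.21],[0,0.111,0.265]],"yaw":[0.06,0.12,0.2,0.28,0.37]}'
python3 - <<'E'
from h import *
plan((.475,.027,.22),-.0)
E
```

```text
t: 1.72
ee_pos: [0.45, 0.1005, 0.2224]
ee_rot: [[0.0, 1.0, 0.001], [0.0, 0.001, -1.0], [-1.0, 0.0, -0.0]]
ft_force: [-0.1, 1.1, -0.8]
grip_width: 1.001
tool d [0.0024 0.0249 0.0735] yaw 0.0012 dist 0.078 t 1.725
```

```bash
python3 - <<'E'
from h import *
for n in('scene','top'):
    f=grab(n,n+'1'); 
    o=r.observe(); print(proj(f,o['ee_pos']))
    p=proj(f,o['ee_pos']); x,y=int(p[0]),int(p[1]); x0=max(0,x-80);y0=max(0,y-60);crop(n+'1',x0,y0,x0+160,y0+120,5,'c1_'+n);print(x0,y0)
E
```

```text
[375.07301103 187.08805384]
295 127
[266.65854276 234.30510616]
186 174
```

View pics/c1_scene.png

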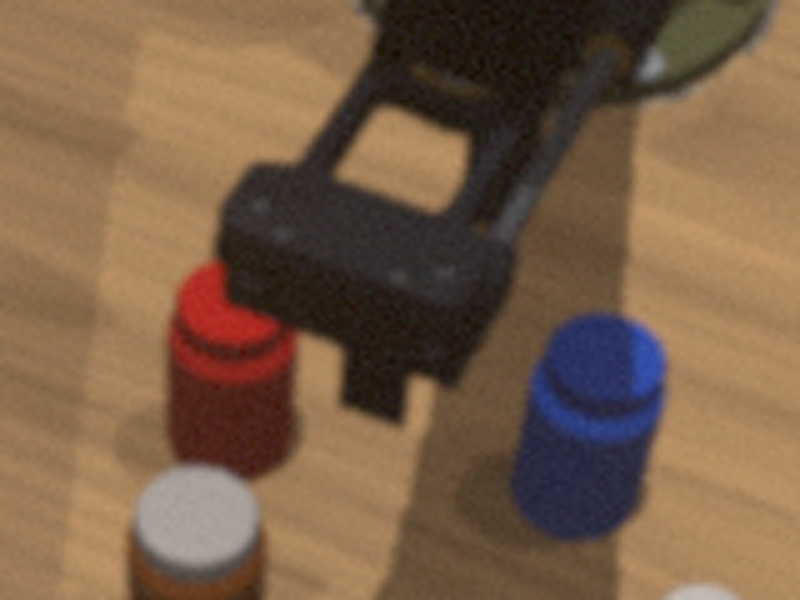

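View pics/c1_top.png

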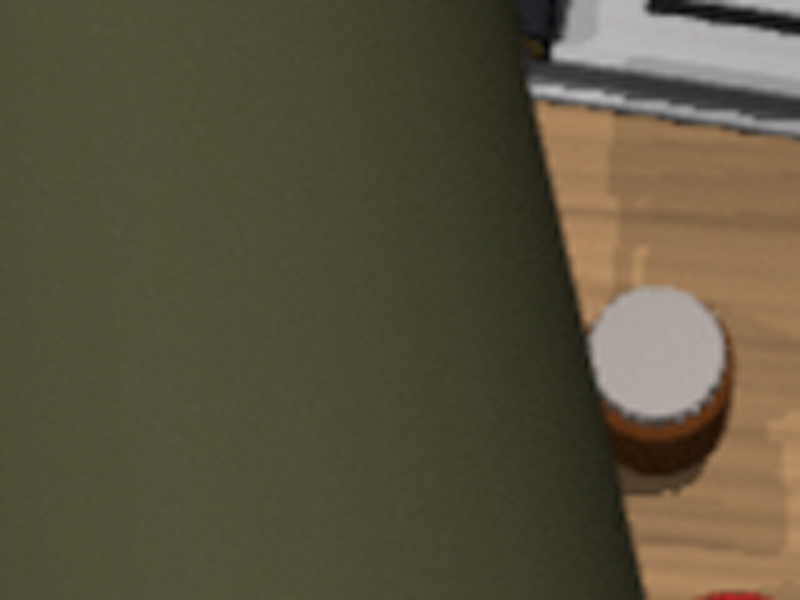

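```bash
python3 - <<'E'
from h import *
np.set_printoptions(precision=4,suppress=True)
f=load('scene1');e=np.array([.45,.1005,.2224])
for dy in(-.0095,.0095): print(proj(f,e+[.0585,dy,0]))
for p in[(363.6-.4,208-.4),(375.6-.4,211.4-.4)]: print(atz(f,*p,.2224)-e)
E
```

```text
[360.359  209.7296]
[371.1746 213.9744]
[ 0.0524 -0.0073  0.    ]
[0.05   0.0127 0.    ]
```

```bash
python3 -m handwheel '{"xyz":[[0,0.013,0.04],[0,0.025,0.0747],[0.03,0.025,0.0747],[0.07,0.025,0.0747],[0.1,0.025,0.0747]],"yaw":[0,0,0,0,0]}'
python3 - <<'E'
from h import *
np.set_printoptions(precision=4,suppress=True)
f=grab('scene','scene2');o=r.observe();print(o['ee_pos']);crop('scene2',270,170,430,290,5,'c2');grab('top','top2');crop('top2',240,180,400,300,5,'c2t')
E
```

```text
t: 2.45
ee_pos: [0.4732, 0.0281, 0.1208]
ee_rot: [[-0.002, 1.0, 0.005], [0.0, 0.005, -1.0], [-1.0, -0.002, -0.0]]
ft_force: [0.4, 0.9, -0.4]
grip_width: 0.999
[0.4706 0.0277 0.1174]
```

View pics/c2.png

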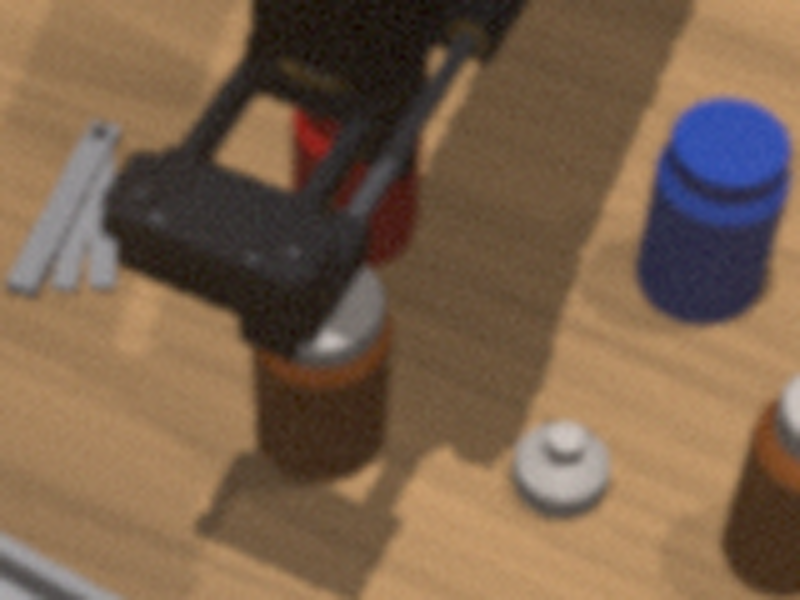

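View pics/c2t.png

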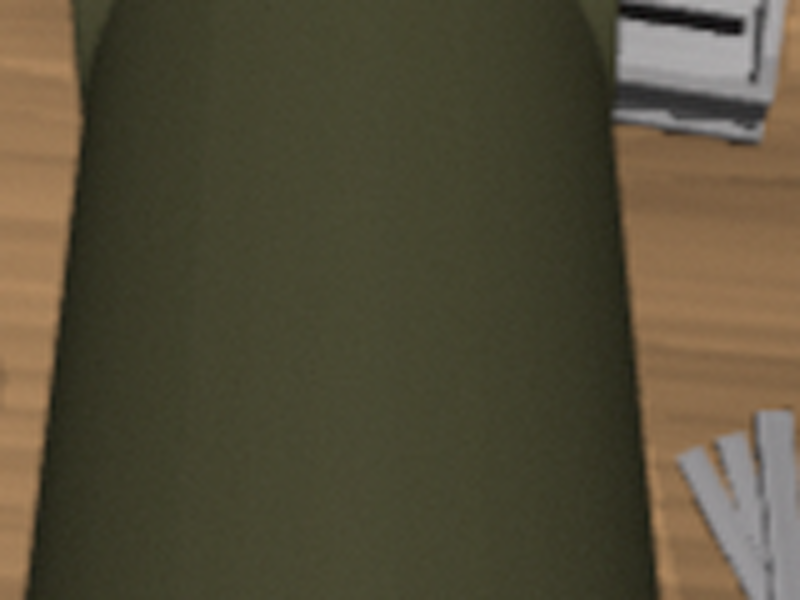

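```bash
python3 - <<'E'
from h import *
np.set_printoptions(precision=4,suppress=True)
f=load('scene2');e=np.array([.4706,.0277,.1174])
for p in[(318.6,238.6),(329.6,241.4)]: print(atz(f,*p,.1174)-e)
print(r.observe()['ee_pos'],r.observe()['ee_rot'])
plan((.475,.026,.039),0)
E
```

```text
[ 0.0539 -0.0065  0.    ]
[0.0503 0.0142 0.    ]
[0.4711 0.0277 0.1193] [[-0.0069  1.      0.0048]
 [-0.0018  0.0048 -1.    ]
 [-1.     -0.0069  0.0018]]
tool d [0.0803 0.0044 0.0015] yaw 0.0048 dist 0.08 t 2.55
```

```bash
python3 -m handwheel '{"xyz":[[0.02,0.002,0.001],[0.04,0.0025,0.002],[0.06,0.0025,0.0024],[0.08,0.0025,0.0024],[0.08,0.0025,0.0024]],"yaw":[0,0,0,0,0]}'
python3 - <<'E'
from h import *
plan((.475,.0255,.039),0)
E
python3 -m handwheel '{"xyz":[[0,0,0],[0,0,0],[0,0,0],[0,0,0],[0,0,0]],"yaw":[0,0,0,0,0]}' 0.5 20
python3 -m handwheel '{"xyz":[[0,0,0],[0,0,0],[0,0,0],[0,0,0],[0,0,0]],"yaw":[0,0,0,0,0]}' 0.5 20
```

```text
t: 3.18
ee_pos: [0.4762, 0.0255, 0.0424]
ee_rot: [[-0.002, 1.0, 0.005], [-0.0, 0.005, -1.0], [-1.0, -0.002, 0.0]]
ft_force: [0.0, -0.6, 0.1]
grip_width: 1.0
tool d [ 0.0035 -0.0012  0.    ] yaw 0.0047 dist 0.004 t 3.175
t: 3.8
ee_pos: [0.4764, 0.0253, 0.0428]
ee_rot: [[-0.001, 1.0, 0.004], [0.0, 0.004, -1.0], [-1.0, -0.001, -0.0]]
ft_force: [-3.8, 0.2, 4.9]
grip_width: 0.639
t: 4.42
ee_pos: [0.4764, 0.0252, 0.0428]
ee_rot: [[-0.001, 1.0, 0.004], [0.0, 0.004, -1.0], [-1.0, -0.001, -0.0]]
ft_force: [-3.9, -0.1, 5.8]
grip_width: 0.639
```

```bash
cat >> h.py <<'E'
def tw(p,pose):
    x,y,a=pose;c,s=np.cos(a),np.sin(a);return np.array([x+c*p[0]-s*p[1],y+s*p[0]+c*p[1],p[2]])
E
python3 - <<'E'
from h import *
from scipy.optimize import least_squares
np.set_printoptions(precision=4,suppress=True)
ct=lambda p,x,y,s:np.array((p[0]/s+x-.5+.5/s,p[1]/s+y-.5+.5/s))
tc=[(135,53),(733,140),(710,322),(100,235)];sc=[(357,547),(30,352),(103,264),(424,443)]
mod=[(.046,.132,.03),(.046,-.132,.03),(-.038,-.132,.03),(-.038,.132,.03)]
for n,c,(x,y,s) in(('top0',tc,(240,130,4.6)),('scene0',sc,(210,170,2.8))):
    f=load(n);P=[ct(p,x,y,s) for p in c]
    F=lambda q:np.concatenate([proj(f,tw(m,q))-p for m,p in zip(mod,P)])
    q=least_squares(F,[.637,.016,-.068]).x;print(n,q,F(q))
    x0,y0,x1,y1=(240,130,410,220) if n=='top0' else (210,250,380,375)
    im=cv2.imread(f'pics/{n}.png')[y0:y1,x0:x1];k=4.6;im=cv2.resize(im,None,fx=k,fy=k,interpolation=cv2.INTER_CUBIC)
    def L(a,b,col):
        A,B=[(proj(f,tw(m,q))+.5-[x0,y0])*k for m in(a,b)]
        cv2.line(im,tuple(int(v) for v in A),tuple(int(v) for v in B),col,1)
    for i in range(4): L(mod[i],mod[(i+1)%4],(0,0,255))
    inn=[(.032,.125),(.032,-.125),(-.032,-.125),(-.032,.125)]
    for i in range(4): L((*inn[i],.03),(*inn[(i+1)%4],.03),(0,255,0))
    for i in range(4): L((*inn[i],.006),(*inn[(i+1)%4],.006),(255,255,0))
    for y in(.077,.093):L((.032,y,.03),(.046,y,.03),(255,0,255))
    L((-.046,-.132,.0),(-.046,.132,.0),(255,0,0))
    L((-.029,.06,.059),(.029,.06,.059),(0,255,255))
    cv2.imwrite(f'pics/ov_{n}.png',im)
E
```

```text
top0 [ 0.6372  0.0139 -0.065 ] [-0.592   0.2391  0.5456 -0.0071  0.7796  0.163  -0.7501 -0.4917]
scene0 [ 0.6374  0.0188 -0.0737] [ 0.7905  1.1736 -1.2839 -0.568  -0.3087 -0.9137  0.6622 -0.2914]
```

View pics/ov_top0.png

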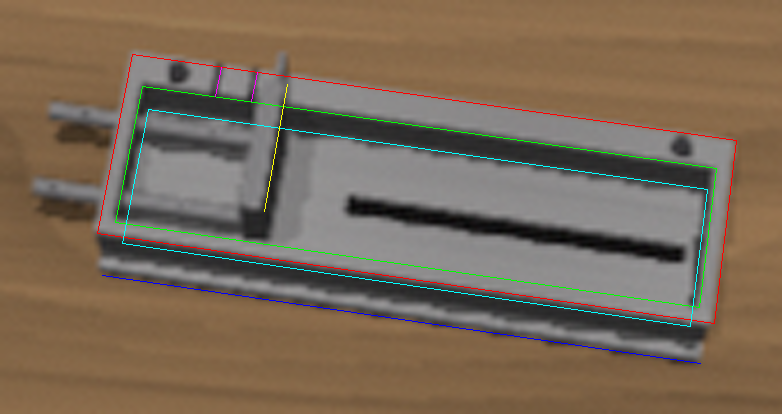

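View pics/ov_scene0.png

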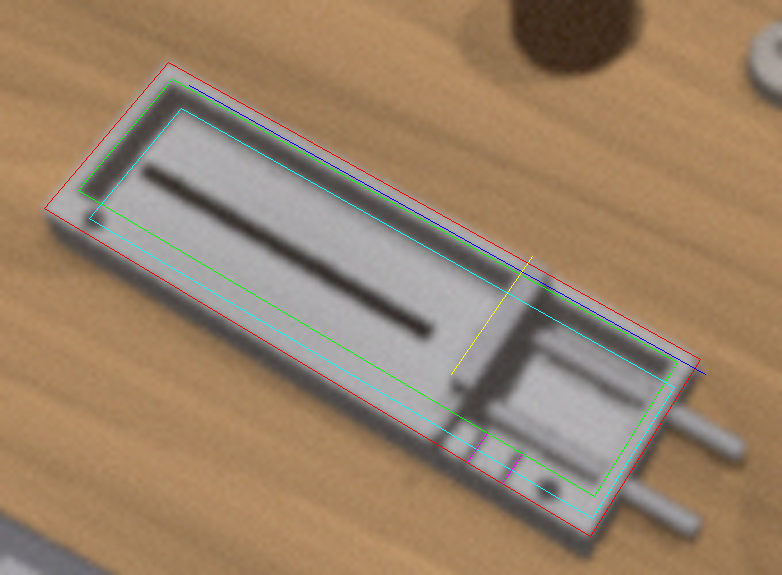

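```bash
python3 -m handwheel '{"xyz":[[-0.01,0,0],[-0.025,0,0],[-0.045,0,0],[-0.065,0,0],[-0.065,0,0]],"yaw":[0,0,0,0,0]}' - 25
python3 - <<'E'
from h import *
plan((.6391,.0423,.107),-.068)
E
```

```text
t: 5.05
ee_pos: [0.4786, 0.0254, 0.1096]
ee_rot: [[0.005, 1.0, 0.004], [0.002, 0.004, -1.0], [-1.0, 0.005, -0.002]]
ft_force: [-0.3, 1.1, -1.3]
grip_width: 0.638
tool d [ 0.0034  0.1606 -0.0162] yaw 0.0721 dist 0.161 t 5.05
```

```bash
python3 -m handwheel '{"xyz":[[0,0.03,-0.003],[0,0.07,-0.008],[0,0.11,-0.012],[0,0.145,-0.015],[0,0.1606,-0.0165]],"yaw":[0.01,0.03,0.05,0.065,0.071]}'
python3 -m handwheel '{"xyz":[[0,0,0],[0,0,0]],"yaw":[0,0]}'
python3 - <<'E'
from h import *
for n in('scene','top'): grab(n,n+'3')
crop('scene3',240,190,400,310,5,'c3')
plan((.6391,.0423,.0488),-.068); print(r.observe()['ft_force'])
E
```

```text
t: 5.68
ee_pos: [0.6386, 0.0425, 0.1062]
ee_rot: [[-0.001, 0.998, -0.067], [-0.001, -0.067, -0.998], [-1.0, -0.001, 0.001]]
ft_force: [-0.3, 0.1, -2.1]
grip_width: 0.637
t: 5.92
ee_pos: [0.6363, 0.042, 0.1069]
ee_rot: [[-0.002, 0.998, -0.067], [-0.0, -0.067, -0.998], [-1.0, -0.002, 0.0]]
ft_force: [-0.2, 0.1, -2.3]
grip_width: 0.638
tool d [ 0.0586  0.0026 -0.0003] yaw 0.0008 dist 0.059 t 6.025
[ 0.13237829 -1.06239693 -1.71932254]
```

View pics/c3.png

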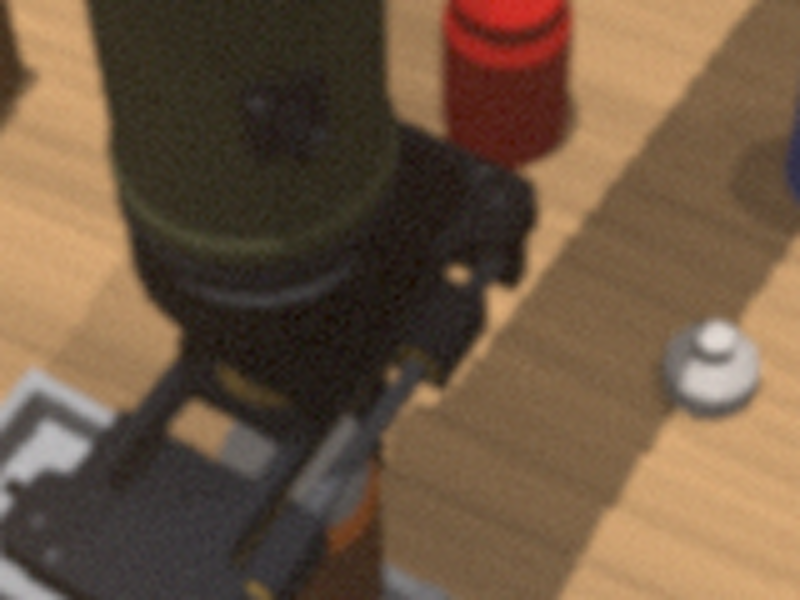

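View pics/top3.png

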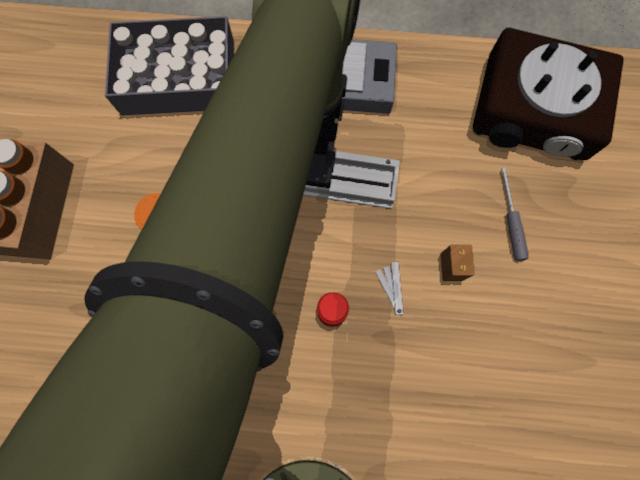

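```bash
for i in 1 2; do python3 -m handwheel '{"xyz":[[0,0,0]],"yaw":[0]}' | grep -A1 -E "ee_pos|^t"; done
python3 - <<'E'
from h import *
x0,y0,x1,y1=180,260,340,380
crop('scene3',230,240,390,360,5,'c3b')
E
```

```text
t: 6.15
ee_pos: [0.6369, 0.0424, 0.1078]
ee_rot: [[0.0, 0.998, -0.067], [0.001, -0.067, -0.998], [-1.0, 0.0, -0.001]]
t: 6.28
ee_pos: [0.6372, 0.0424, 0.1078]
ee_rot: [[0.0, 0.998, -0.067], [0.0, -0.067, -0.998], [-1.0, 0.0, -0.0]]
```

View pics/c3b.png

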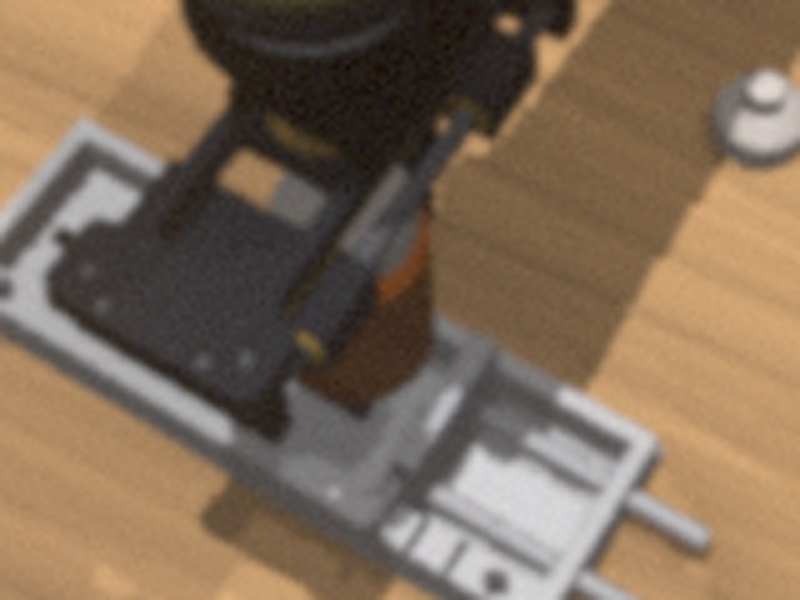

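```bash
python3 - <<'E'
from h import *
f=load('scene3');x0,y0,x1,y1=230,240,390,360;k=5
im=cv2.imread('pics/c3b.png')
def circ(c,z,rad,col):
    p=np.array([(proj(f,[c[0]+rad*np.cos(a),c[1]+rad*np.sin(a),z])+.5-[x0,y0])*k for a in np.linspace(0,6.283,60)],int)
    cv2.polylines(im,[p],True,col,1)
b=.0034
for z,col in((.0643,(0,255,0)),(.065+.072,(0,255,255))): circ((.6367,.0422+b),z,.028,col)
cv2.imwrite('pics/ov3.png',im)
E
```

```text
(no output)
```

View pics/ov3.png

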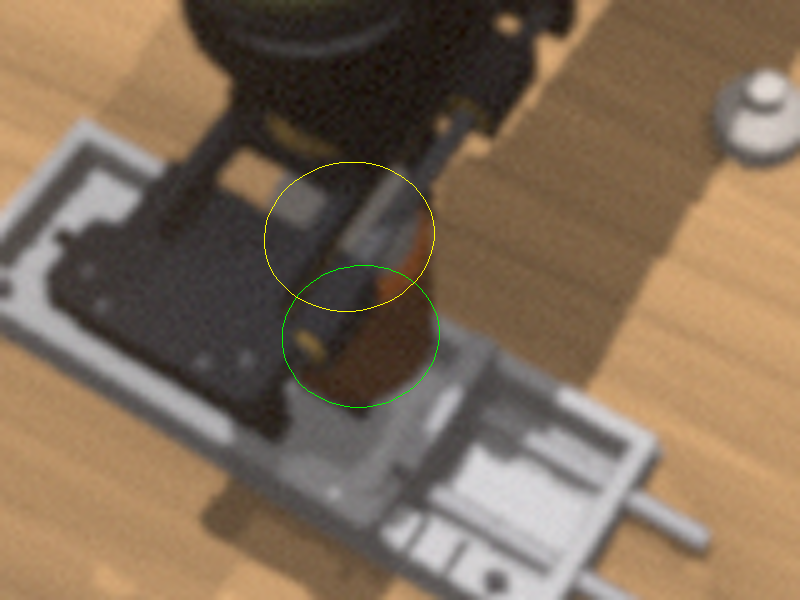

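```bash
python3 -m handwheel '{"xyz":[[0.015,0.002,0],[0.03,0.002,0],[0.045,0.002,0],[0.054,0.002,0],[0.056,0.002,0]],"yaw":[0,0,0,0,0]}'
python3 -m handwheel '{"xyz":[[0.001,0,0],[0.001,0,0]],"yaw":[0,0]}'
```

```text
t: 6.9
ee_pos: [0.6388, 0.0421, 0.0505]
ee_rot: [[-0.002, 0.998, -0.067], [-0.0, -0.067, -0.998], [-1.0, -0.002, 0.0]]
ft_force: [0.3, -0.1, -1.2]
grip_width: 0.636
t: 7.15
ee_pos: [0.6398, 0.0422, 0.0511]
ee_rot: [[0.001, 0.998, -0.067], [0.0, -0.067, -0.998], [-1.0, 0.001, -0.0]]
ft_force: [0.1, -0.1, -1.5]
grip_width: 0.635
```

```bash
python3 -m handwheel '{"xyz":[[0.001,0,0],[0.002,0,0]],"yaw":[0,0]}';python3 -m handwheel '{"xyz":[[0.001,0,0],[0.001,0,0]],"yaw":[0,0]}'
```

```text
t: 7.4
ee_pos: [0.6396, 0.0422, 0.0489]
ee_rot: [[0.001, 0.998, -0.067], [0.0, -0.067, -0.998], [-1.0, 0.001, -0.0]]
ft_force: [-1.0, 0.6, 4.6]
grip_width: 0.637
t: 7.65
ee_pos: [0.6396, 0.0422, 0.0489]
ee_rot: [[0.0, 0.998, -0.067], [0.001, -0.067, -0.998], [-1.0, 0.0, -0.001]]
ft_force: [-2.6, -0.3, 5.4]
grip_width: 0.634
```

```bash
python3 -m handwheel '{"xyz":[[-0.001,0,0],[-0.001,0,0],[-0.001,0,0],[-0.001,0,0]],"yaw":[0,0,0,0]}' 0.95
python3 -m handwheel '{"xyz":[[-0.02,0,0],[-0.06,0,0],[-0.1,0,0],[-0.14,0,0],[-0.16,0,0]],"yaw":[0,0,0,0,0]}'
python3 - <<'E'
from h import *
plan((.4416,.2165,.21),0.05); plan((.4416,.2165,.0415),0.05)
E
```

```text
t: 8.15
ee_pos: [0.6393, 0.0421, 0.0484]
ee_rot: [[-0.0, 0.998, -0.067], [-0.0, -0.067, -0.998], [-1.0, -0.0, 0.0]]
ft_force: [-0.4, 1.2, 0.1]
grip_width: 0.932
t: 8.78
ee_pos: [0.6407, 0.0418, 0.2125]
ee_rot: [[0.005, 0.998, -0.067], [0.001, -0.067, -0.998], [-1.0, 0.005, -0.001]]
ft_force: [0.4, 0.4, -0.4]
grip_width: 0.945
tool d [ 0.0017 -0.2104 -0.1609] yaw -0.1173 dist 0.265 t 8.775
tool d [ 0.1702 -0.2112 -0.1606] yaw -0.1173 dist 0.315 t 8.775
```

```bash
python3 -m handwheel '{"xyz":[[0,-0.04,-0.03],[0,-0.085,-0.065],[0,-0.13,-0.1],[0,-0.175,-0.135],[0,-0.211,-0.161]],"yaw":[0,0,0,0,0]}'
python3 -m handwheel '{"xyz":[[0.0,0,0],[0.05,0,0],[0.09,0,0],[0.09,0,0]],"yaw":[0,0,0,0]}'
python3 - <<'E'
from h import *
grab('scene','scene4');crop('scene4',340,180,500,300,5,'c4');grab('top','top4')
plan((.4418,.216,.0415),-.067)
E
```

```text
t: 9.4
ee_pos: [0.4374, 0.2185, 0.2086]
ee_rot: [[-0.0, 0.998, -0.065], [0.001, -0.065, -0.998], [-1.0, -0.0, -0.001]]
ft_force: [0.7, 0.7, 0.5]
grip_width: 0.952
t: 9.9
ee_pos: [0.4381, 0.2144, 0.116]
ee_rot: [[-0.005, 0.998, -0.069], [-0.005, -0.069, -0.998], [-1.0, -0.005, 0.005]]
ft_force: [0.6, -0.5, 0.5]
grip_width: 0.951
tool d [0.0781 0.001  0.0003] yaw -0.0014 dist 0.078 t 10.0
```

View pics/c4.png

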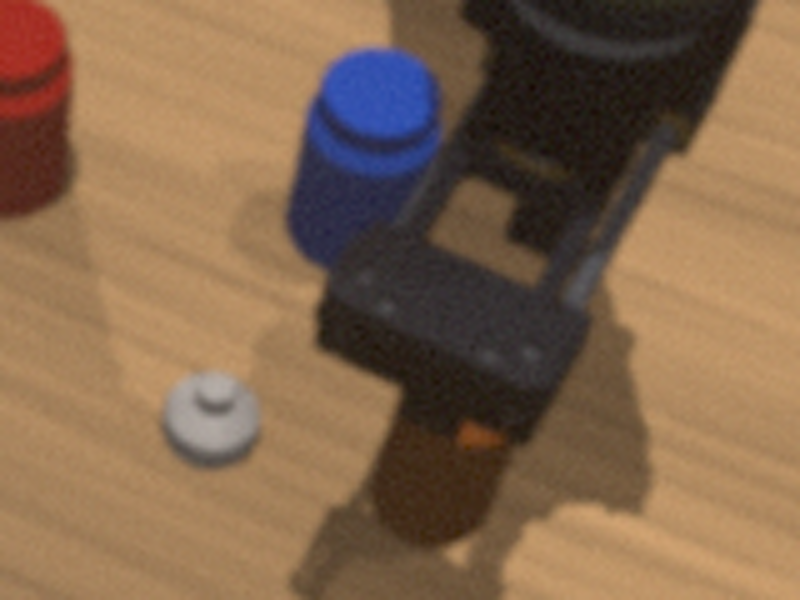

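View pics/top4.png

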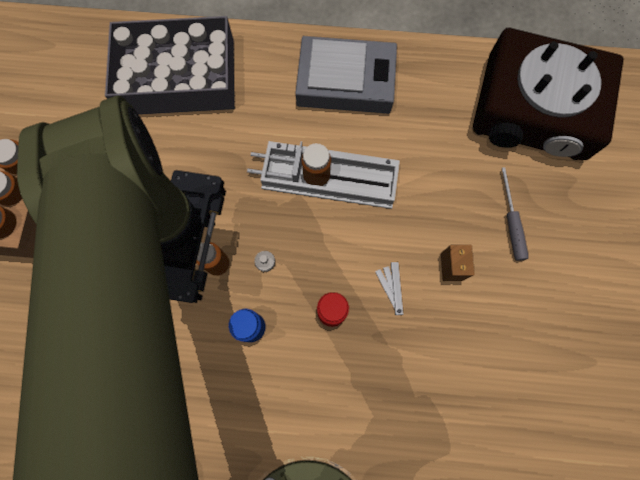

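```bash
python3 - <<'E'
from h import *
crop('top4',240,130,410,220,4.6,'c4t')
T=load('top4');m=(T['img'][130:185,295:345].min(2)>0)
E
python3 -m handwheel '{"xyz":[[0.025,0.001,0],[0.05,0.001,0],[0.07,0.001,0],[0.0775,0.001,0],[0.0775,0.001,0]],"yaw":[0,0,0,0,0]}'
```

```text
t: 10.62
ee_pos: [0.4416, 0.2172, 0.0421]
ee_rot: [[0.001, 0.998, -0.067], [0.001, -0.067, -0.998], [-1.0, 0.001, -0.001]]
ft_force: [0.0, -0.1, -0.2]
grip_width: 0.956
```

View pics/c4t.png

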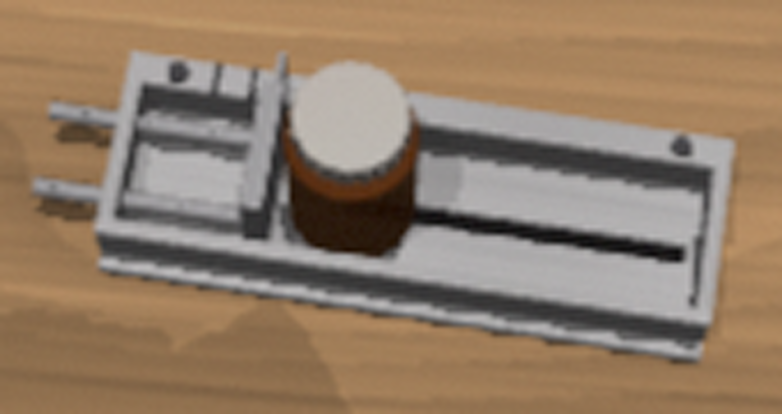

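```bash
python3 - <<'E'
from h import *
T=load('top4');X=atz(T,351/4.6+240-.4,117/4.6+130-.4,.098)
for q in((.6372,.0139,-.065),):
    c,s=np.cos(q[2]),np.sin(q[2]);d=X[:2]-q[:2];print(X,c*d[0]+s*d[1],-s*d[0]+c*d[1])
E
python3 -m handwheel '{"xyz":[[0,0,0],[0,0,0],[0,0,0],[0,0,0],[0,0,0]],"yaw":[0,0,0,0,0]}' 0.4 20
python3 -m handwheel '{"xyz":[[0,0,0],[0,0,0],[0,0,0],[0,0,0],[0,0,0]],"yaw":[0,0,0,0,0]}'
```

```text
[0.63951093 0.04166055 0.098     ] 0.0005028881352759089 0.02785202974543853
t: 11.25
ee_pos: [0.4408, 0.2169, 0.0412]
ee_rot: [[0.0, 0.998, -0.067], [0.0, -0.067, -0.998], [-1.0, 0.0, -0.0]]
ft_force: [0.5, -0.3, 0.3]
grip_width: 0.546
t: 11.88
ee_pos: [0.4408, 0.2169, 0.0412]
ee_rot: [[0.0, 0.998, -0.067], [0.0, -0.067, -0.998], [-1.0, 0.0, -0.0]]
ft_force: [0.1, 0.1, 1.3]
grip_width: 0.543
```

```bash
python3 -m handwheel '{"xyz":[[-0.01,0,0],[-0.03,0,0],[-0.06,0,0],[-0.09,0,0],[-0.12,0,0]],"yaw":[0,0,0,0,0]}' - 25
python3 - <<'E'
from h import *
plan((.6354,-.0131,.161),-.067)
E
```

```text
t: 12.5
ee_pos: [0.4401, 0.2165, 0.1621]
ee_rot: [[-0.001, 0.998, -0.067], [-0.0, -0.067, -0.998], [-1.0, -0.001, 0.0]]
ft_force: [0.2, 0.0, -2.1]
grip_width: 0.541
tool d [0.0011 0.2102 0.216 ] yaw -0.0001 dist 0.301 t 12.5
```

```bash
python3 -m handwheel '{"xyz":[[0,0.02,0.02],[0,0.055,0.055],[0,0.095,0.095],[0,0.135,0.135],[0,0.17,0.172]],"yaw":[0,0,0,0,0]}'
python3 -m handwheel '{"xyz":[[0,0.025,0.027],[0,0.04,0.042],[0,0.04,0.0436],[0,0.04,0.0436],[0,0.04,0.0436]],"yaw":[0,0,0,0,0]}'
python3 - <<'E'
from h import *
plan((.6354,-.0131,.048),-.067);plan((.6354,-.0131,.047),-.067)
E
```

```text
t: 13.12
ee_pos: [0.5994, 0.0324, 0.1613]
ee_rot: [[-0.0, 0.998, -0.067], [0.0, -0.067, -0.998], [-1.0, -0.0, -0.0]]
ft_force: [-0.1, 1.2, -1.4]
grip_width: 0.548
t: 13.75
ee_pos: [0.6351, -0.0106, 0.1611]
ee_rot: [[-0.001, 0.998, -0.065], [0.001, -0.065, -0.998], [-1.0, -0.001, -0.001]]
ft_force: [-1.7, 0.8, -2.0]
grip_width: 0.544
tool d [0.1131 0.0005 0.0026] yaw 0.002 dist 0.113 t 13.75
tool d [0.1141 0.0005 0.0026] yaw 0.002 dist 0.114 t 13.75
```

```bash
python3 -m handwheel '{"xyz":[[0,0,0],[0,0,0]],"yaw":[0,0]}'; 
python3 - <<'E'
from h import *
f=grab('scene','scene5');crop('scene5',220,210,380,330,5,'c5')
plan((.6354,-.0131,.047),-.067)
E
```

```text
t: 14.0
ee_pos: [0.6356, -0.0117, 0.1612]
ee_rot: [[0.0, 0.998, -0.066], [0.0, -0.066, -0.998], [-1.0, 0.0, -0.0]]
ft_force: [0.5, -0.8, -2.3]
grip_width: 0.547
tool d [ 0.1142 -0.0002  0.0013] yaw 0.0006 dist 0.114 t 14.05
```

View pics/c5.png

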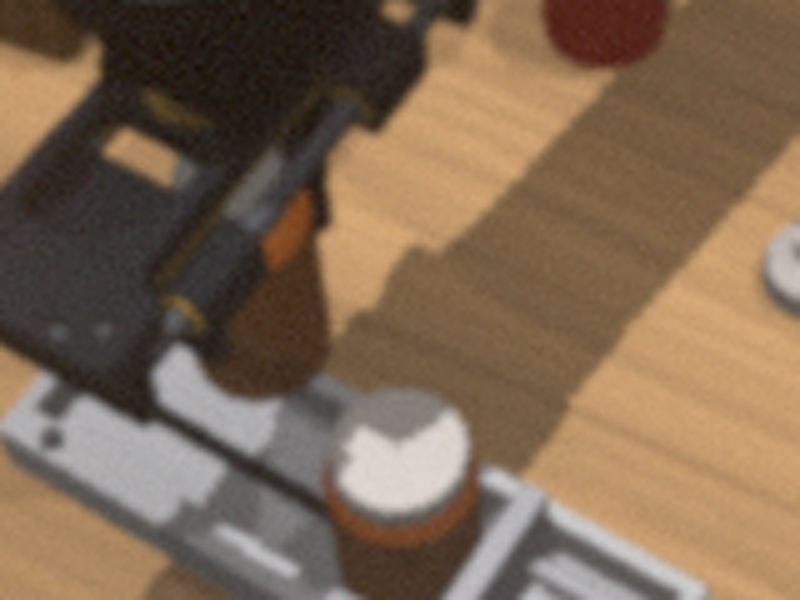

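```bash
python3 -m handwheel '{"xyz":[[0.0,0,0.001],[0.02,0,0.002],[0.05,0,0.002],[0.08,0,0.002],[0.1,0,0.002]],"yaw":[0,0,0,0,0]}'
python3 -m handwheel '{"xyz":[[0.005,0,0],[0.0085,0,0],[0.0085,0,0]],"yaw":[0,0,0]}'
python3 - <<'E'
from h import *
f=grab('scene','scene6');crop('scene6',220,210,380,330,5,'c6')
plan((.6354,-.0145,.047),-.067)
E
```

```text
t: 14.68
ee_pos: [0.6341, -0.0144, 0.0582]
ee_rot: [[-0.003, 0.998, -0.067], [-0.0, -0.067, -0.998], [-1.0, -0.003, 0.001]]
ft_force: [0.5, -0.5, -1.7]
grip_width: 0.545
t: 15.05
ee_pos: [0.6362, -0.0144, 0.0533]
ee_rot: [[0.001, 0.998, -0.067], [0.0, -0.067, -0.998], [-1.0, 0.001, -0.0]]
ft_force: [0.6, -0.0, -1.9]
grip_width: 0.544
tool d [ 0.0065 -0.0009  0.0002] yaw -0.0 dist 0.007 t 15.1
```

View pics/c6.png

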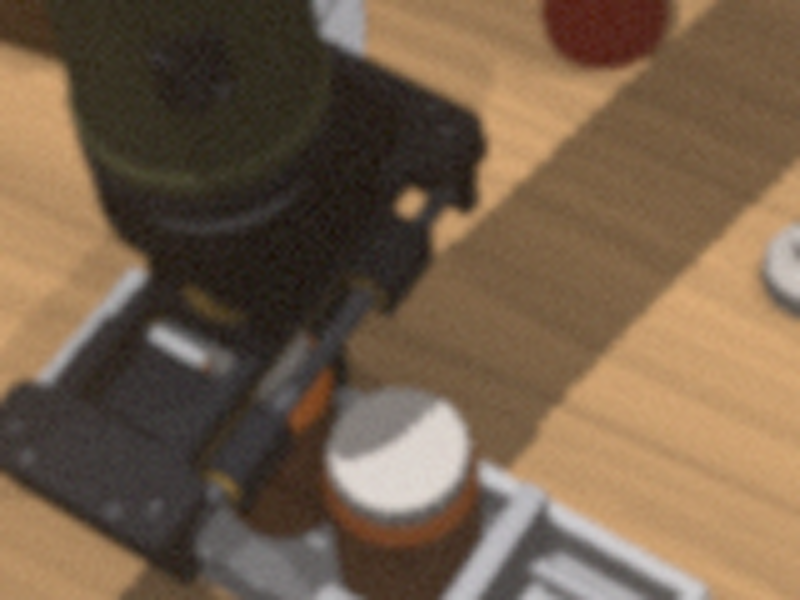

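Slim jar hangs between the walls behind the wide jar, wide jar undisturbed (lid at crop (398,450)). I'll lower it the last 6 mm.

```bash
python3 -m handwheel '{"xyz":[[0.002,0,0],[0.004,0,0],[0.005,0,0],[0.005,0,0]],"yaw":[0,0,0,0]}'; python3 -m handwheel '{"xyz":[[0.001,0,0],[0.002,0,0]],"yaw":[0,0]}'
```

```text
t: 15.6
ee_pos: [0.6355, -0.0143, 0.0475]
ee_rot: [[-0.0, 0.998, -0.067], [0.0, -0.067, -0.998], [-1.0, -0.0, -0.0]]
ft_force: [0.3, 0.1, -1.7]
grip_width: 0.544
t: 15.85
ee_pos: [0.6358, -0.0143, 0.0471]
ee_rot: [[0.0, 0.998, -0.067], [0.001, -0.067, -0.998], [-1.0, -0.0, -0.001]]
ft_force: [-4.6, 0.3, 12.9]
grip_width: 0.548
```

```bash
python3 -m handwheel '{"xyz":[[-0.0015,0,0],[-0.0015,0,0]],"yaw":[0,0]}'; python3 -m handwheel '{"xyz":[[0,0,0],[0,0,0],[0,0,0],[0,0,0],[0,0,0]],"yaw":[0,0,0,0,0]}' 0.95
python3 -m handwheel '{"xyz":[[-0.02,0,0],[-0.06,0,0],[-0.1,0,0],[-0.14,0,0],[-0.16,0,0]],"yaw":[0,0,0,0,0]}'
python3 - <<'E'
from h import *
plan((.4745,-.233,.2),.068)
E
```

```text
t: 16.1
ee_pos: [0.6359, -0.0143, 0.0472]
ee_rot: [[0.001, 0.998, -0.067], [0.0, -0.067, -0.998], [-1.0, 0.001, -0.0]]
ft_force: [0.4, -0.4, 1.3]
grip_width: 0.542
t: 16.73
ee_pos: [0.6356, -0.0143, 0.0471]
ee_rot: [[0.0, 0.998, -0.067], [0.0, -0.067, -0.998], [-1.0, 0.0, -0.0]]
ft_force: [0.5, -0.5, 0.0]
grip_width: 0.929
t: 17.35
ee_pos: [0.6368, -0.0148, 0.2109]
ee_rot: [[0.005, 0.998, -0.067], [0.001, -0.067, -0.998], [-1.0, 0.005, -0.001]]
ft_force: [0.1, -0.1, 0.1]
grip_width: 0.95
tool d [ 0.01   -0.1473  0.2286] yaw -0.1354 dist 0.272 t 17.35
```

```bash
python3 -m handwheel '{"xyz":[[0,-0.03,0.045],[0,-0.06,0.09],[0,-0.09,0.14],[0,-0.12,0.185],[0,-0.1475,0.229]],"yaw":[-0.03,-0.06,-0.09,-0.12,-0.14]}'
python3 -m handwheel '{"xyz":[[0,0,0],[0.05,0,0],[0.085,0,0],[0.085,0,0]],"yaw":[0,0,0,0]}'
python3 - <<'E'
from h import *
f=grab('scene','scene7');crop('scene7',160,150,320,270,5,'c7');crop('scene7',210,240,380,375,4.6,'c7b')
grab('top','top7');crop('top7',240,120,410,220,4.6,'c7t')
plan((.4745,-.233,.040),.072)
E
```

```text
t: 17.98
ee_pos: [0.4714, -0.2343, 0.207]
ee_rot: [[0.0, 0.997, 0.073], [0.001, 0.073, -0.997], [-1.0, 0.0, -0.001]]
ft_force: [0.7, 0.0, 0.8]
grip_width: 0.952
t: 18.48
ee_pos: [0.4713, -0.2313, 0.1197]
ee_rot: [[-0.006, 0.997, 0.074], [0.001, 0.074, -0.997], [-1.0, -0.006, -0.002]]
ft_force: [0.2, -0.6, -0.7]
grip_width: 0.948
tool d [0.0829 0.0007 0.0002] yaw 0.0015 dist 0.083 t 18.575
```

View pics/c7.png

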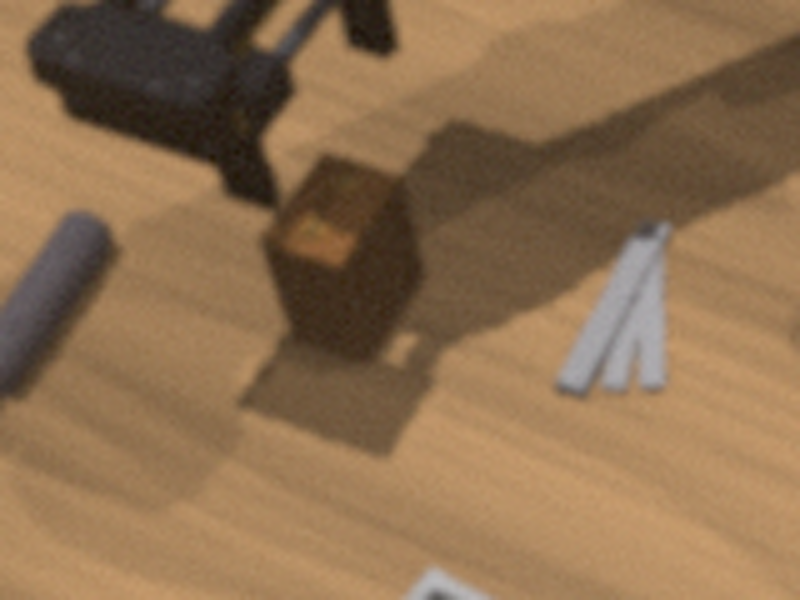

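View pics/c7b.png

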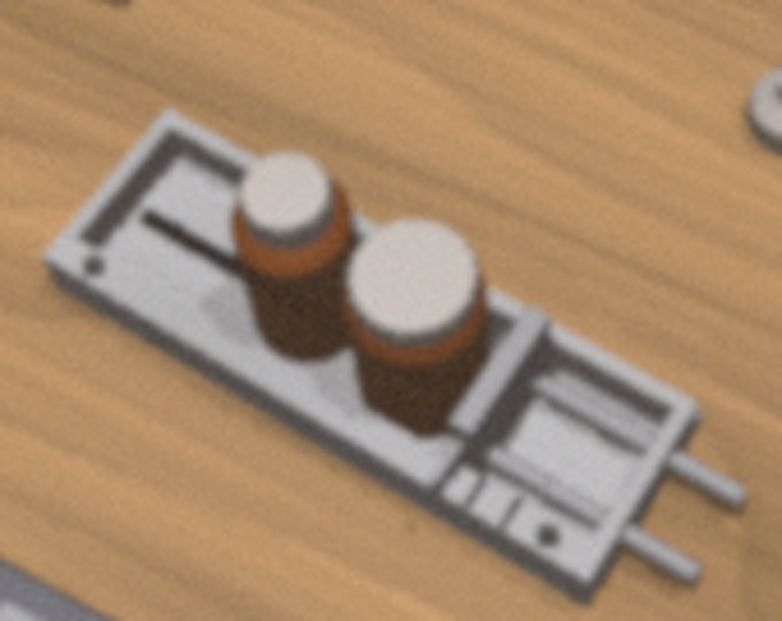

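View pics/c7t.png

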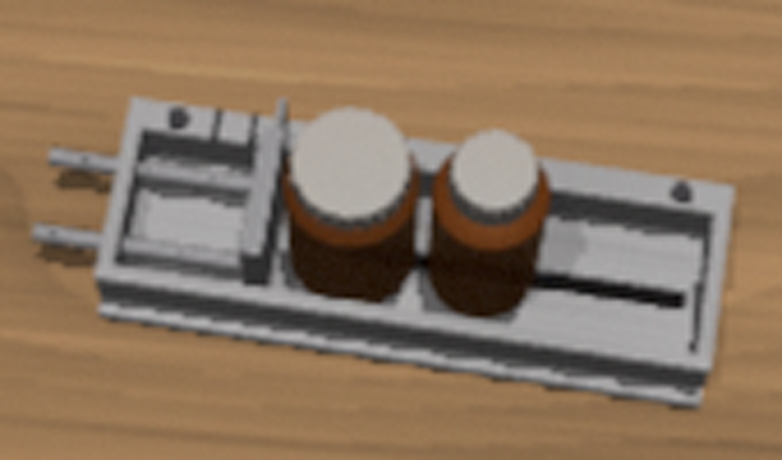

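```bash
python3 - <<'E'
from h import *
T=load('top7');q=(.6372,.0139,-.065)
for p,z in(((494,170),.110),((351,164),.098)):
    X=atz(T,p[0]/4.6+240-.4,p[1]/4.6+120-.4,z);c,s=np.cos(q[2]),np.sin(q[2]);d=X[:2]-q[:2];print(X,c*d[0]+s*d[1],-s*d[0]+c*d[1])
E
python3 -m handwheel '{"xyz":[[0.025,0.0,0],[0.05,0.0,0],[0.07,0.0,0],[0.082,0.0,0],[0.082,0.0,0]],"yaw":[0,0,0,0,0]}'
python3 -m handwheel '{"xyz":[[0,0,0],[0,0,0],[0,0,0],[0,0,0],[0,0,0]],"yaw":[0,0,0,0,0]}' 0.5 25
python3 -m handwheel '{"xyz":[[0,0,0],[0,0,0],[0,0,0]],"yaw":[0,0,0]}'
```

```text
[ 0.63601668 -0.01475319  0.11      ] 0.0006803255718574907 -0.028669543836371783
[0.63908324 0.0416216  0.098     ] 7.862663679611566e-05 0.02778538298886494
t: 19.2
ee_pos: [0.473, -0.2329, 0.0398]
ee_rot: [[-0.001, 0.997, 0.073], [0.0, 0.073, -0.997], [-1.0, -0.001, -0.0]]
ft_force: [1.1, 0.8, -0.4]
grip_width: 0.951
t: 19.82
ee_pos: [0.4737, -0.233, 0.0405]
ee_rot: [[0.001, 0.997, 0.073], [-0.0, 0.073, -0.997], [-1.0, 0.001, 0.0]]
ft_force: [0.7, 0.3, 2.9]
grip_width: 0.644
t: 20.2
ee_pos: [0.4737, -0.233, 0.0405]
ee_rot: [[0.001, 0.997, 0.073], [-0.0, 0.073, -0.997], [-1.0, 0.001, 0.0]]
ft_force: [0.5, 0.7, 4.7]
grip_width: 0.641
```

```bash
python3 -m handwheel '{"xyz":[[-0.01,0,0],[-0.03,0,0],[-0.05,0,0],[-0.07,0,0],[-0.07,0,0]],"yaw":[0,0,0,0,0]}' - 30
python3 - <<'E'
from h import *
plan((.632,-.0604,.11),-.0665)
E
```

```text
t: 20.82
ee_pos: [0.4742, -0.2335, 0.1121]
ee_rot: [[0.004, 0.997, 0.073], [-0.0, 0.073, -0.997], [-1.0, 0.004, 0.001]]
ft_force: [0.2, 0.1, -1.3]
grip_width: 0.643
tool d [ 0.0026  0.17   -0.1611] yaw 0.1394 dist 0.234 t 20.825
```

```bash
python3 -m handwheel '{"xyz":[[0,0.03,-0.028],[0,0.07,-0.066],[0,0.11,-0.104],[0,0.145,-0.137],[0,0.168,-0.159]],"yaw":[0.02,0.05,0.08,0.11,0.139]}'
python3 -m handwheel '{"xyz":[[0,0.002,-0.001],[0,0.002,-0.001],[0,0.002,-0.001]],"yaw":[0,0,0]}'
python3 - <<'E'
from h import *
f=grab('scene','scene8');crop('scene8',190,220,350,340,5,'c8');grab('top','top8')
plan((.632,-.0604,.0465),-.0665)
E
```

```text
t: 21.45
ee_pos: [0.6298, -0.0591, 0.1089]
ee_rot: [[-0.002, 0.998, -0.064], [0.0, -0.064, -0.998], [-1.0, -0.002, -0.0]]
ft_force: [0.1, -0.4, -1.4]
grip_width: 0.644
t: 21.82
ee_pos: [0.63, -0.0631, 0.11]
ee_rot: [[-0.001, 0.998, -0.068], [-0.0, -0.068, -0.998], [-1.0, -0.001, 0.0]]
ft_force: [-0.5, -0.3, -2.1]
grip_width: 0.646
tool d [ 0.0637  0.0014 -0.0022] yaw -0.0015 dist 0.064 t 21.925
```

View pics/c8.png

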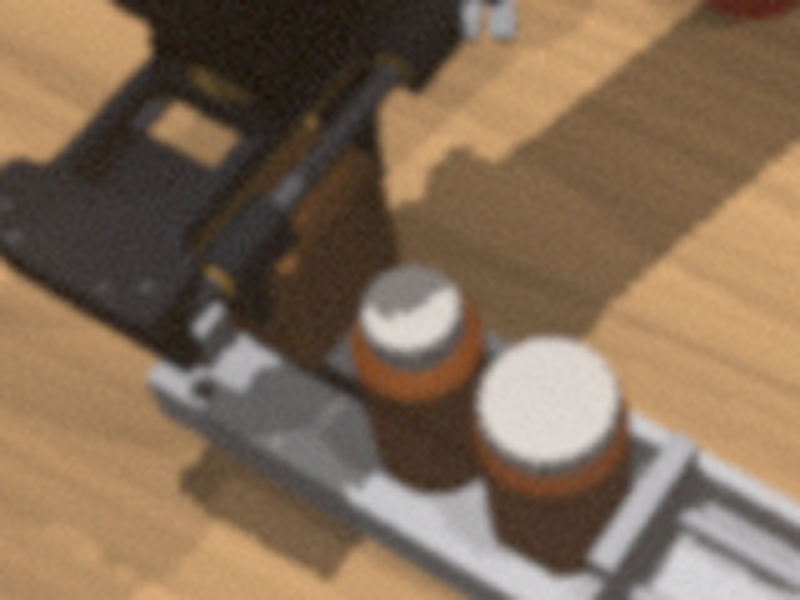

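View pics/top8.png

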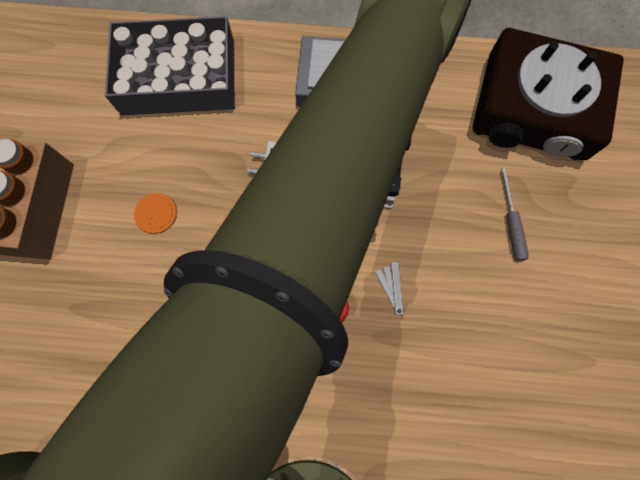

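```bash
python3 -m handwheel '{"xyz":[[0.01,0.0015,-0.001],[0.025,0.0015,-0.001],[0.04,0.0015,-0.001],[0.055,0.0015,-0.001],[0.058,0.0015,-0.001]],"yaw":[0,0,0,0,0]}'
python3 -m handwheel '{"xyz":[[0.002,0,0],[0.004,0,0],[0.004,0,0]],"yaw":[0,0,0]}'
```

```text
t: 22.55
ee_pos: [0.6315, -0.0602, 0.0502]
ee_rot: [[-0.003, 0.998, -0.066], [-0.0, -0.066, -0.998], [-1.0, -0.003, 0.0]]
ft_force: [-0.2, 1.0, -1.0]
grip_width: 0.643
t: 22.92
ee_pos: [0.6329, -0.0603, 0.0484]
ee_rot: [[0.001, 0.998, -0.066], [0.0, -0.066, -0.998], [-1.0, 0.001, -0.0]]
ft_force: [-0.3, -0.3, -2.0]
grip_width: 0.642
```

```bash
python3 -m handwheel '{"xyz":[[0.001,0,0],[0.002,0,0],[0.002,0,0]],"yaw":[0,0,0]}'
python3 - <<'E'
from h import *
f=grab('scene','scene9');crop('scene9',190,220,350,340,5,'c9')
E
```

```text
t: 23.3
ee_pos: [0.6329, -0.0603, 0.0465]
ee_rot: [[0.0, 0.998, -0.066], [0.0, -0.066, -0.998], [-1.0, 0.0, -0.0]]
ft_force: [-1.7, -1.0, 1.9]
grip_width: 0.644
```

View pics/c9.png

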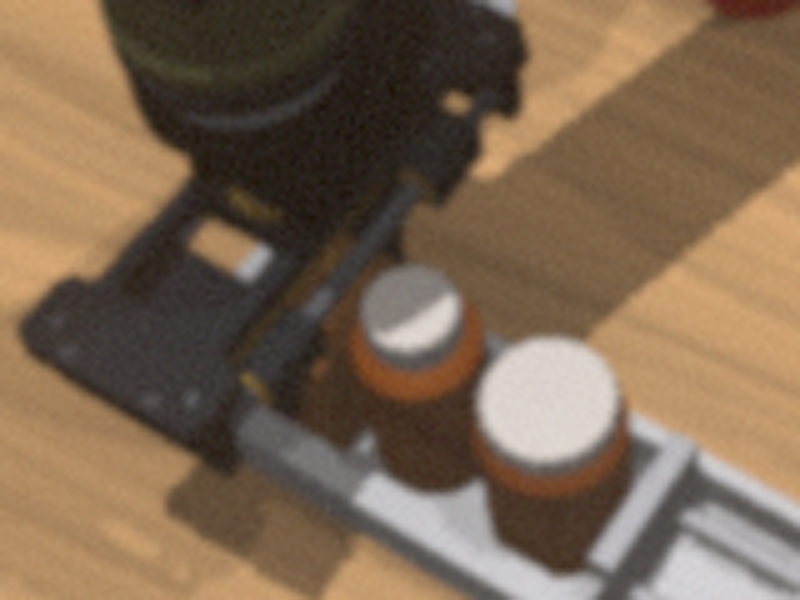

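```bash
python3 -m handwheel '{"xyz":[[-0.0005,0,-0.001],[-0.0005,0,-0.0025],[-0.0005,0,-0.004],[-0.0005,0,-0.0055],[-0.0005,0,-0.007]],"yaw":[0,0,0,0,0]}'
python3 -m handwheel '{"xyz":[[0,0,-0.001],[0,0,-0.002],[0,0,-0.003],[0,0,-0.004],[0,0,-0.005]],"yaw":[0,0,0,0,0]}'
python3 - <<'E'
from h import *
f=grab('scene','scene10');crop('scene10',190,220,350,340,5,'c10')
E
```

```text
t: 23.98
ee_pos: [0.6331, -0.0537, 0.0466]
ee_rot: [[0.0, 0.998, -0.066], [-0.0, -0.066, -0.998], [-1.0, 0.0, 0.0]]
ft_force: [0.2, -2.1, 0.6]
grip_width: 0.642
t: 24.6
ee_pos: [0.6334, -0.0484, 0.0466]
ee_rot: [[0.0, 0.998, -0.066], [-0.0, -0.066, -0.998], [-1.0, 0.0, 0.0]]
ft_force: [-1.1, -2.4, -0.6]
grip_width: 0.644
```

View pics/c10.png

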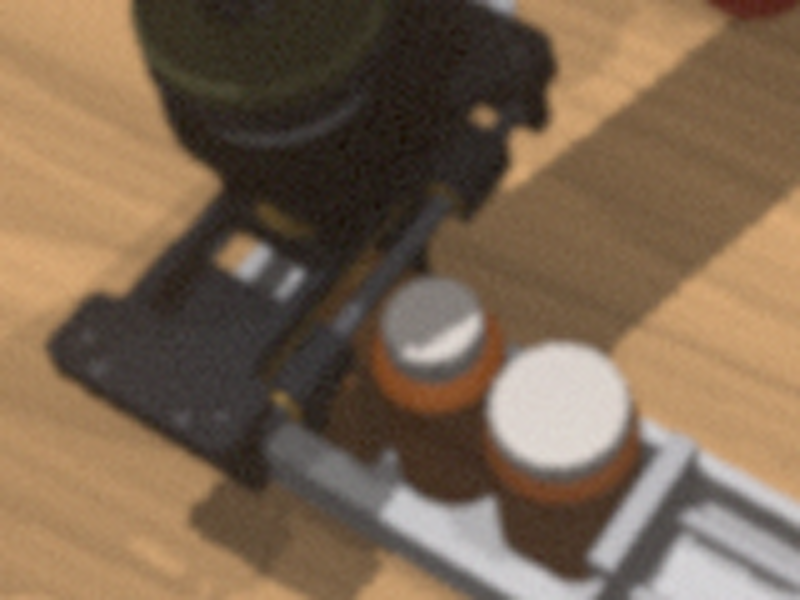

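```bash
python3 -m handwheel '{"xyz":[[0,0,-0.001],[0,0,-0.003],[0,0,-0.005],[0,0,-0.007],[0,0,-0.008]],"yaw":[0,0,0,0,0]}' - 50
python3 - <<'E'
from h import *
f=grab('scene','scene11');crop('scene11',190,220,350,340,5,'c11')
E
```

```text
t: 25.28
ee_pos: [0.6339, -0.0415, 0.0466]
ee_rot: [[0.0, 0.998, -0.066], [-0.001, -0.066, -0.998], [-1.0, 0.0, 0.001]]
ft_force: [0.2, -5.6, -0.4]
grip_width: 0.642
```

View pics/c11.png

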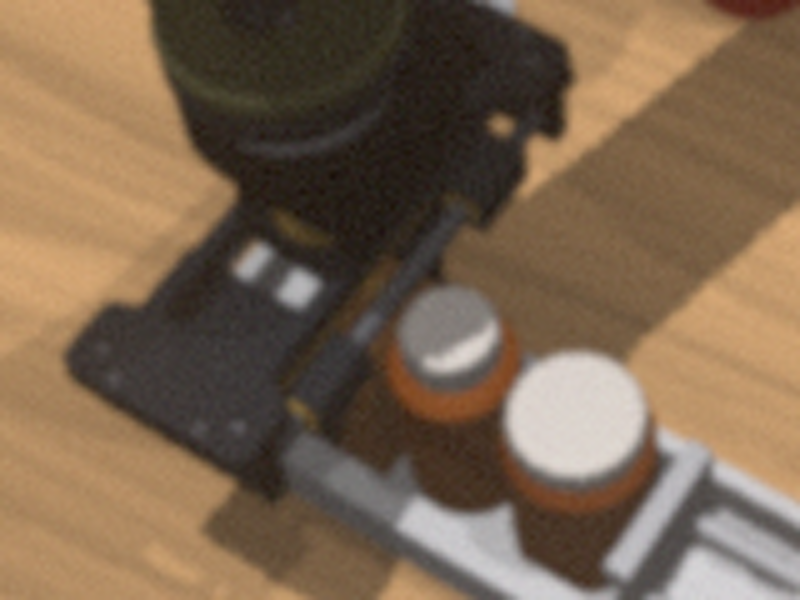

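```bash
python3 -m handwheel '{"xyz":[[0,0,-0.001],[0,0,-0.003],[0,0,-0.005],[0,0,-0.007],[0,0,-0.008]],"yaw":[0,0,0,0,0]}'
python3 - <<'E'
from h import *
f=grab('scene','scene12');crop('scene12',240,260,380,365,5.7,'c12')
E
```

```text
t: 25.95
ee_pos: [0.6342, -0.0354, 0.0467]
ee_rot: [[-0.0, 0.998, -0.068], [-0.004, -0.068, -0.998], [-1.0, 0.0, 0.004]]
ft_force: [-0.6, -10.1, 0.7]
grip_width: 0.639
```

View pics/c12.png

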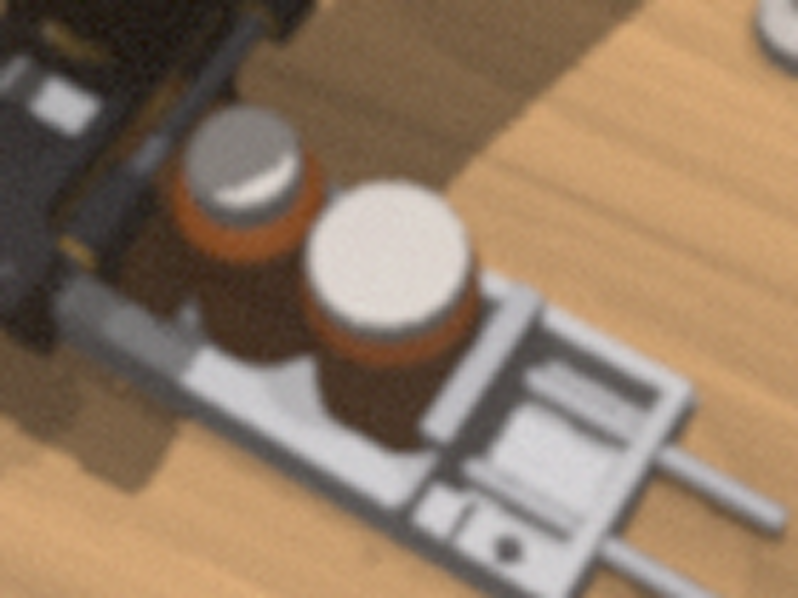

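```bash
cat > ptr.py <<'E'
import sys
from h import *
tag=sys.argv[1];f=load(tag);q=(.6374,.0188,-.0737)
# re-anchored: black lines fit in scene0
x0,y0,k=280,300,10
crop(tag,x0,y0,x0+80,y0+60,k,'z_'+tag)
im=cv2.imread(f'pics/z_{tag}.png')
for y,c in((.077,(255,0,255)),(.093,(255,0,255)),(.085,(0,255,0))):
  for a,b,cc in(((.032,y,.03),(.046,y,.03),c),((.046,y,.032),(.046,y,.046),(0,255,255))):
    A,B=[(proj(f,tw(m,q))+.5-[x0,y0])*k for m in(a,b)];cv2.line(im,tuple(A.astype(int)),tuple(B.astype(int)),cc,1)
cv2.imwrite(f'pics/zo_{tag}.png',im)
E
python3 ptr.py scene0; python3 ptr.py scene12
```

```text
(no output)
```

View pics/zo_scene0.png

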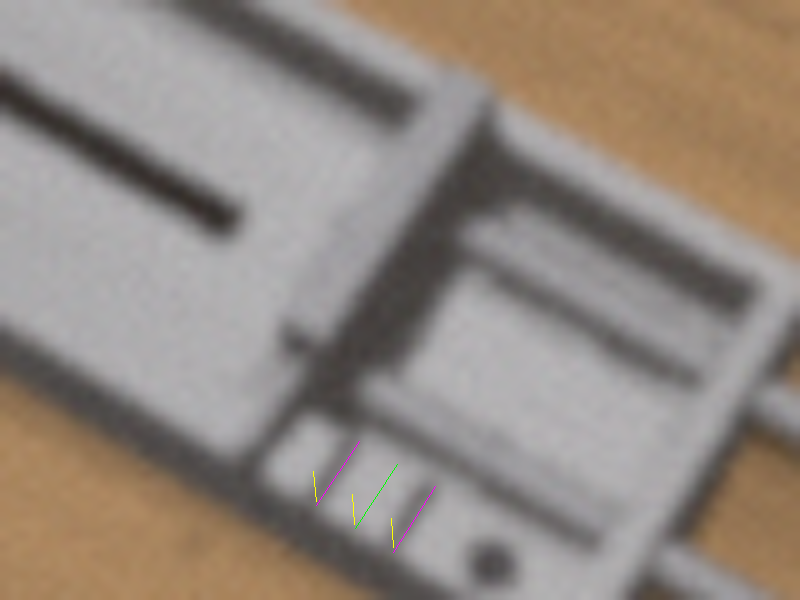

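View pics/z_scene12.png

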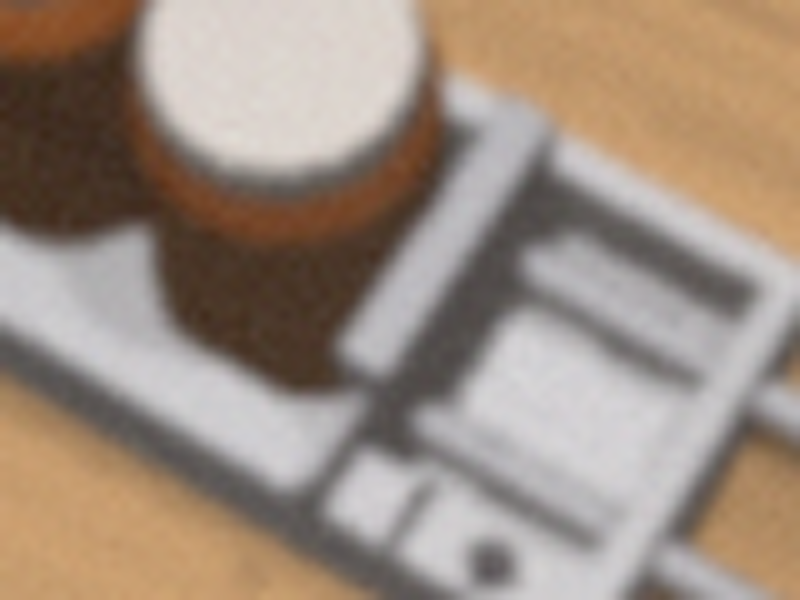

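```bash
python3 -m handwheel '{"xyz":[[0,0,-0.001],[0,0,-0.003],[0,0,-0.005],[0,0,-0.006],[0,0,-0.007]],"yaw":[0,0,0,0,0]}'
python3 - <<'E'
from h import *
f=grab('scene','scene13');crop('scene13',210,250,370,370,5,'c13')
E
python3 ptr.py scene13
```

```text
t: 26.62
ee_pos: [0.6346, -0.0302, 0.0468]
ee_rot: [[-0.0, 0.998, -0.069], [-0.005, -0.069, -0.998], [-1.0, 0.0, 0.005]]
ft_force: [-0.9, -11.1, 0.2]
grip_width: 0.636
```

View pics/c13.png

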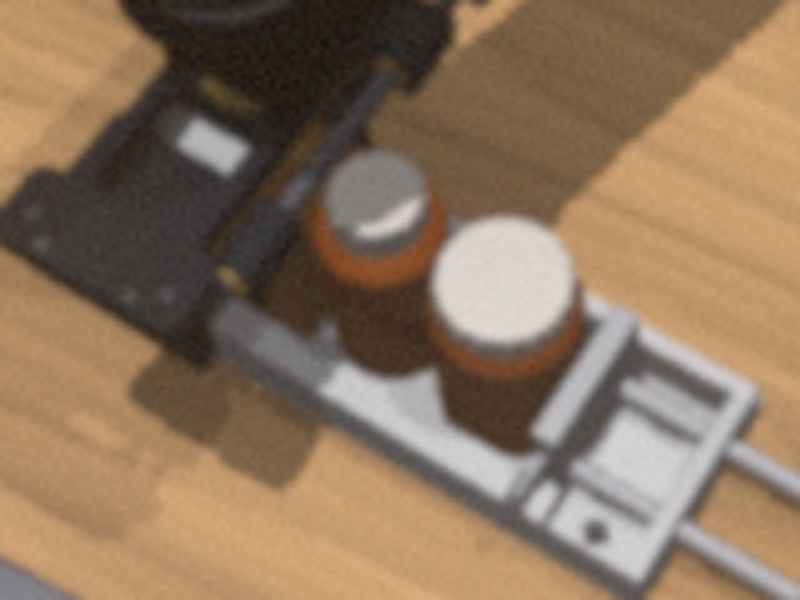

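View pics/z_scene13.png

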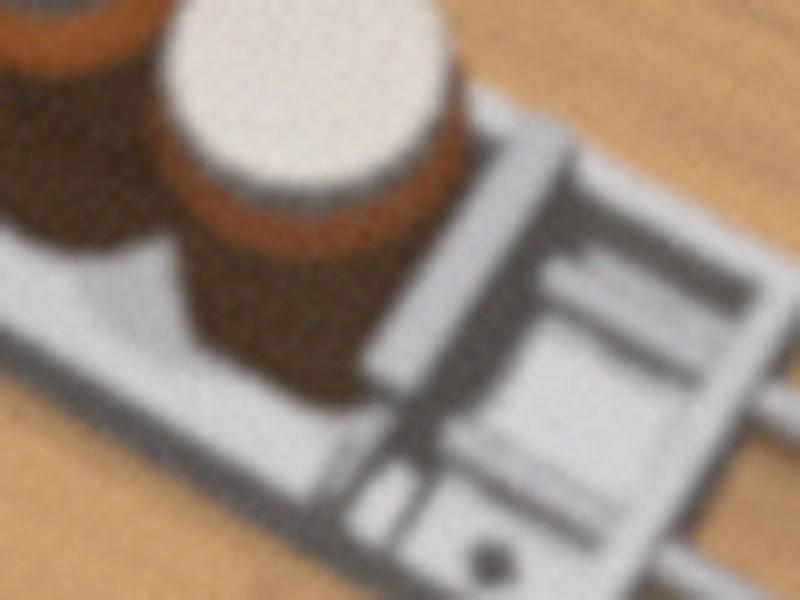

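```bash
python3 -m handwheel '{"xyz":[[0,0,-0.001],[0,0,-0.002],[0,0,-0.003],[0,0,-0.0035],[0,0,-0.0035]],"yaw":[0,0,0,0,0]}'
python3 -m handwheel '{"xyz":[[0,0,0],[0,0,0],[0,0,0]],"yaw":[0,0,0]}'
python3 - <<'E'
from h import *
f=grab('scene','scene14');grab('top','top14')
g0=cv2.cvtColor(load('scene0')['img'],6 if 0 else cv2.COLOR_RGB2GRAY)
E
python3 ptr.py scene14
```

```text
t: 27.3
ee_pos: [0.6347, -0.0275, 0.0468]
ee_rot: [[-0.0, 0.998, -0.069], [-0.006, -0.069, -0.998], [-1.0, 0.0, 0.006]]
ft_force: [-0.8, -11.8, -0.2]
grip_width: 0.64
t: 27.68
ee_pos: [0.6348, -0.0275, 0.0468]
ee_rot: [[-0.0, 0.998, -0.069], [-0.006, -0.069, -0.998], [-1.0, 0.0, 0.006]]
ft_force: [-0.7, -12.2, 0.6]
grip_width: 0.638
```

View pics/z_scene14.png

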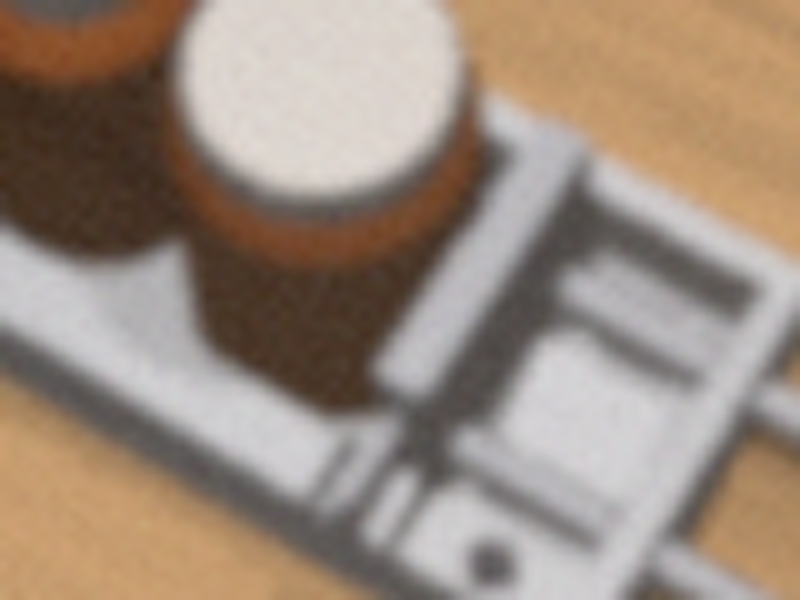

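View pics/top14.png

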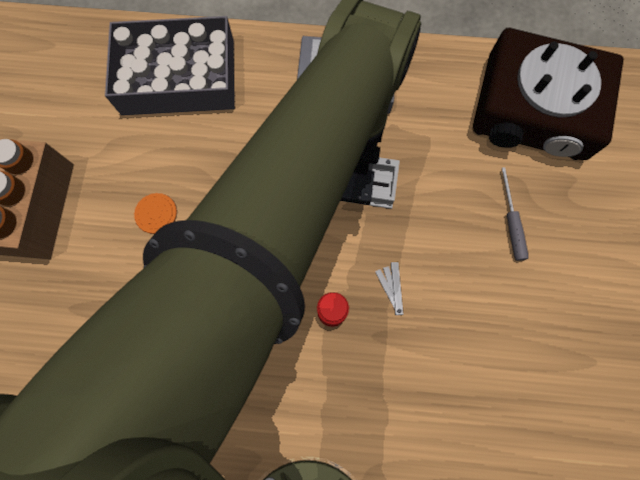

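```bash
cat > fin.py <<'E'
from h import *
x0,y0,k=300,325,16
a=-.070;q=np.array([.6374,.0188,a]); q[:2]+=np.array([np.sin(-a),np.cos(a)])*-.0022
def draw(tag,vals):
    f=load(tag);im=cv2.imread(f'pics/{tag}.png')[y0:y0+36,x0:x0+48];im=cv2.resize(im,None,fx=k,fy=k,interpolation=cv2.INTER_CUBIC)
    L=lambda A,B,c:cv2.line(im,*[tuple(((proj(f,tw(m,q))+.5-[x0,y0])*k).astype(int)) for m in(A,B)],c,1)
    for y in(.077,.093):L((.032,y,.03),(.046,y,.03),(255,0,255))
    for v,c in vals:
        for e in(-.0015,.0015):
            y=.065+v+e;L((.029,y,.046),(.048,y,.046),c);L((.048,y,.046),(.048,y,.032),c)
        y=.07+v;L((.029,y,.059),(-.029,y,.059),c);y=.06+v;L((.029,y,.059),(-.029,y,.059),c);L((.029,y,.059),(.029,y+.01,.059),c)
    cv2.imwrite(f'pics/fin_{tag}.png',im)
import sys
draw('scene0',[(0,(0,255,0))]);draw('scene14',[(.020,(0,255,0))])
E
python3 fin.py
```

```text
(no output)
```

View pics/fin_scene0.png

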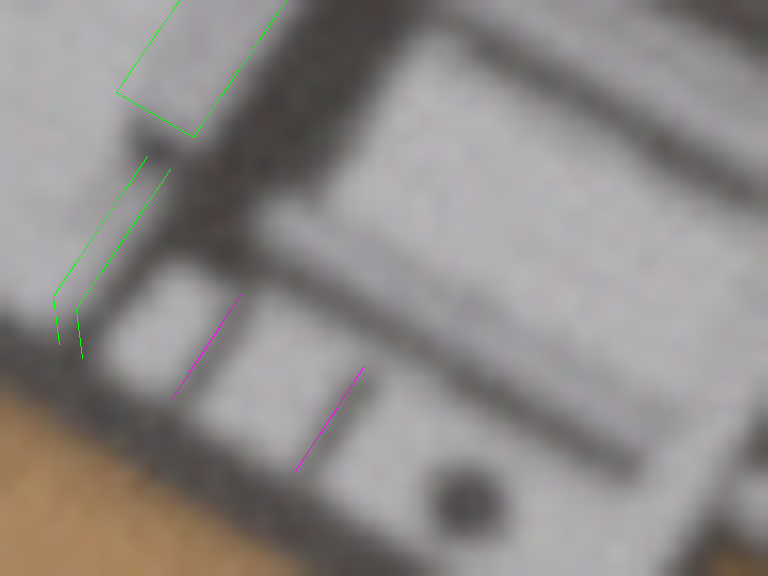

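View pics/fin_scene14.png

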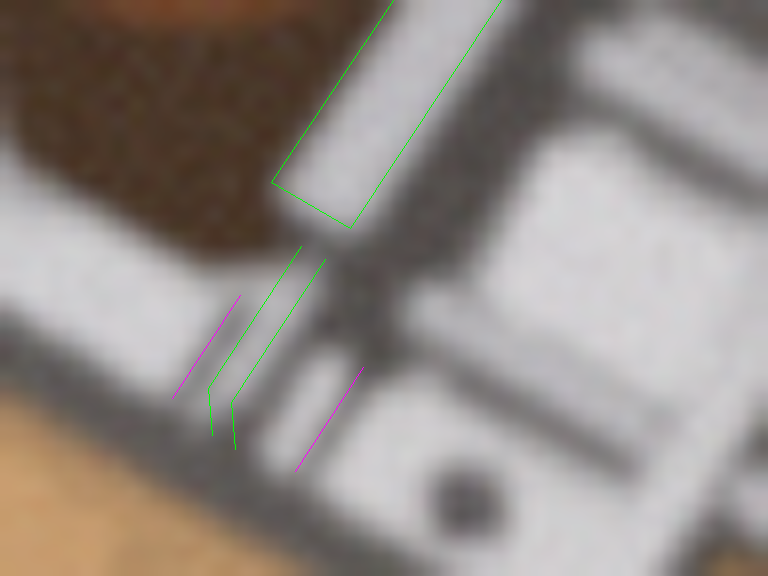

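```bash
python3 -m handwheel '{"xyz":[[0,0,0],[0,0,0],[0,0,0],[0,0,0],[0,0,0]],"yaw":[0,0,0,0,0]}'
python3 - <<'E'
from h import *
f=grab('scene','scene15');crop('scene15',210,240,370,360,5,'c15')
# shift between scene14 and scene15 of the stop region, and lid tops tilt via depth
a,b=[cv2.cvtColor(load(t)['img'],cv2.COLOR_RGB2GRAY)[295:360,300:350].astype(np.float32) for t in('scene14','scene15')]
print(cv2.phaseCorrelate(a,b))
E
```

```text
t: 28.4
ee_pos: [0.6347, -0.0275, 0.0468]
ee_rot: [[-0.0, 0.998, -0.069], [-0.006, -0.069, -0.998], [-1.0, 0.0, 0.006]]
ft_force: [-1.2, -11.5, -0.2]
grip_width: 0.647
((0.025620098815934966, 0.0024427874131163207), 0.996518276532491)
```

View pics/c15.png

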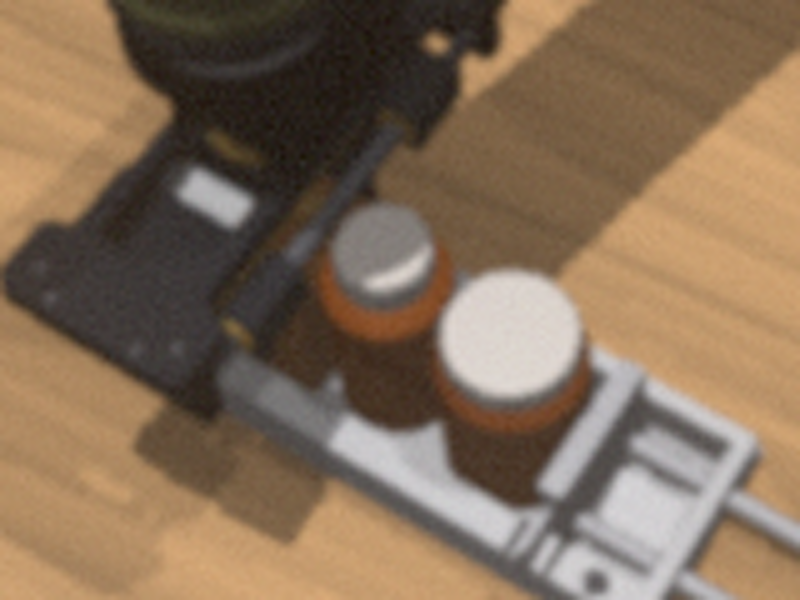

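View pics/scene15.png

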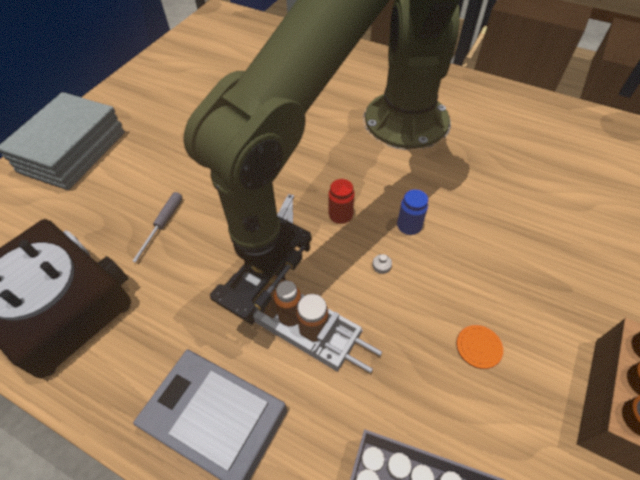

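The row is tight and upright. The pointer is between the marks (about (321,347) full-frame), and nothing moved between the two pictures taken about 0.6 s apart. I'm handing in.

```bash
python3 -c "
from workcell import r
print(r.job_done()); o=r.observe(); print(o['t'],o['ee_pos'],o['ft_force'])"
```

```text
the job is handed in; nothing more can be done
None
the job is handed in; nothing more can be done
```

I packed the tray in the order asked: wide amber jar by the stop, slim jar behind it, then the end block upright. I set both jars down standing and dropped neither. I then pressed the row along the tray with the end block held in the gripper at 50 N, and handed in at about 28.5 s with that push still on.

- **Stop position:** matching the stop and pointer in the scene camera gave about 20 mm of travel (±0.5 mm), midway between the marks and well short of the 42 mm end. From the arm's own motion I got about 20.5 mm. A measured push of about 12 N also fits: roughly 10 N of spring plus about 2.4 N of sliding friction.
- **Steadiness:** the stop did not move between two pictures about 0.6 s apart. Both jars looked upright in the last one, and the held block was hidden from direct view by the gripper.
- **Disagreements:** the two cameras differed by about 4 mm in y, so I corrected them against the arm's own position readings. The tool tilted about 0.006 rad under the push.
- **Other things on the bench:** I touched none of them, and those in view in the last pictures were where they started.
- **Not checked:** the arm hid the tray from the top camera at the end, so the final pointer reading comes from the scene camera only.

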